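Load the wire stand and lock the spool with a hairpin clip

ROBOT

A 6-joint arm with a two-finger parallel gripper is mounted at the origin on a cart in front of the work surface, level with it; the furniture and walls round the work are solid. World frame = base frame: x ahead of the robot, y to its left, z up, the work surface at z = 0. Lengths are in mm, angles in rad, forces in N, time in s.
With the tool pointing down it reaches from about 250 to 775 mm from the base axis. Payload 4 kg.
Tool frame: the origin (TCP) lies between the finger pads; the fingertips stand manip.tip_extent ahead of it and the grasp point (between the pads) lies 3 mm ahead of it (manip.tip_extent is the distance from the TCP to the fingertips, in mm); z points along the fingers, y is the line along which they close (so a half turn about z gives the same grasp; the last joint's range is limited). The gripper opens to 85 mm and grips with 20 to 120 N. Pads are 22 mm wide; open, the fingers measure 114 mm over their backs; the gripper's body (76 mm by 85 mm) begins 54 mm behind the grasp point. The pads swing forward as they close: fully open they stand 13 mm farther back than shut.
Start: joints at [-1.377, 0.087, 1.371, -0, 1.684, -0.103], TCP at [160.851, -525.972, 217.141] pointing down, gripper open.
Joint ranges: [-3.1, 3.1], [-0.76, 2.03], [0.27, 2.55], [-1.08, 4.22], [0.17, 2.65], [-2.57, 2.57]. Speed limits (rad/s): [2.79, 2.79, 3.14, 3.14, 3.14, 3.14].

INTERFACE

Orientations are given as a rotation vector (axis times angle).
In Python, from workcell import manip gives the robot as it stands.
- The arm moves only by the tool carry_out, never from a script. Its argument "commands" is one flat list of numbers, 6 for each row, row after row: the shift along the tool's x, y, z as a fraction of full scale, then the turn, a rotation vector about the tool's x, y, z as a fraction of full scale. A call has exactly 5 rows; each row shifts and turns the commanded pose from where the row before left it, along the tool's axes as they then stand; what a row does not reach is not made up. Full scale, the value 1, is 2 cm for a shift and 4 degrees for a turn. A row lasts 1/12 s, in which the tool goes at most 41.7 mm and 7.16 degrees, less where a joint would pass 70% of its speed; a pose out of reach is approached as far as the arm can. A call with a number of a shift or a turn outside -1 to 1 is refused whole. A call with a gripper value outside its range is refused whole. "jaw" is the opening, from 0 (shut) to 1 (fully open), set as the call begins (left out, the last holds). The fingers move at their own pace and stop on an object; the grip force is fixed at half the most. Time passes only in rows, so rows that do not move let the fingers close, or fill a call up. It gives the time, the measured TCP pose, the force, the opening and the grip force at its end, in the units of the state.
- manip.get_state(): the state, without advancing time (a new reading comes with each control period).
- manip.read_camera(name): name is "scene" or "top" or "wrist"; returns (picture, depth): 400x640x3 uint8, red, green, blue; 400x640 float32, mm along the optical axis (not along the pixel's ray), 0 where there is no reading.
- manip.get_calibration(name): a dict with "camera_matrix" (3x3 intrinsics, pixels), "k1" (the pictures are not rectified: a ray, as slopes to the right and down, at radius r is drawn at 1 + k1 r^2 times it, then the intrinsics apply), "origin" and "rotation" of the camera in the world. Camera axes: x right, y up, looking along -z (the intrinsics and any distortion apply to the point x, -y, -z); pixel columns grow to the right and rows downward; lengths in mm; the calibration is good to about 2 mm. A picture is of the moment at which its call begins: read the wrist's pose just before it. get_calibration takes no time and is no camera call; for the wrist camera it gives the pose at the moment of the call.
- manip.close_job(): hands the job in; it is judged then, once.
Trained networks look in the newest picture that a camera, given by its name, has taken for a name from the list of things; names that differ only in an ending like _2 or _b are one class to them, and where a whole thing is asked for, a point or a joint stands for the part that bears it (a point fixed in the world has none). Each returns a list of dicts, best first, with "p" (0 to 1); they miss things now and then, are a little off and sometimes report something else, mostly with a low value. They report only what shows in the picture. A call takes as long as a camera call. They do not tell look-alikes from the thing itself.
- manip.boxes_of(camera, query): "extent" ([centre column, centre row, width, height] as shares, 0 to 1, of the picture: columns of its width, rows of its height, round what is visible of it).
- manip.masks_of(camera, query): "mask" (400x640 bool, what is visible of it) and "extent" ([centre column, centre row, width, height] as shares, 0 to 1, of the picture: columns of its width, rows of its height, round what is visible of it).
The state is a dict: "clock": time; "joint_pos": joint angles; "joint_velocities": joint speeds; "joint_torque": joint torques, N m; "tcp_pos": TCP position; "tcp_rot": TCP orientation; "wrist_force": force on the tool from outside, world axes, zero at the start; "moment": the same for the moment, N m; "opening": opening from 0.0 (shut) to 1.0 (fully open); "grasp_force": force on a finger pad.
Only numpy, scipy, OpenCV 4.12 (cv2) and the standard library are available. Lean on these libraries where they do the work, as an engineer would, in place of code of your own. Each camera call takes 0.05 s, during which the arm holds its last target. There are 200 camera calls.

TASK

Put the spool of copper wire on the leaning spindle of the wire stand, all the way down onto its collar. Then lock it there with the large hairpin clip: slide the clip's straight leg through the cross hole in the spindle until its sprung leg snaps shut round the shank, and let go. Leave the small clip, the jar and the tin where they are.

Things in the scene. Friction and masses are not known exactly. Their poses are not given: they have to be found in the camera images.
- stand: Wire stand, fixed. Grey foot 80 x 110 x 8 (x, y, z) mm; origin: centre of its underside on the table. A post leans up from it to a collar, and the spindle continues it.
- spindle: Steel spindle, leaning 32 deg from vertical, roughly to the robot's right. Origin: centre of the collar's top face (disc, diameter 42 mm) where the spool sits. z: along the spindle to its free tip. x: along the cross hole, level, roughly away from the robot. y: roughly left, rising 32 deg. Shank diameter 16 mm; a cone from z = 50 mm to the tip at z = 56 mm (tip 9 mm wide).
- spindle_hole (a point): Centre of the cross hole, on the spindle's axis, z = 43 mm above the collar; same axes as the spindle. The hole runs along x right through the shank, 7 mm wide (y) and 7 mm high (z). A seated spool's top face lies 13 mm below it.
- spool: Full spool of copper wire with thin black flanges: a plain cylinder of diameter 52 mm, 30 mm high, bore diameter 22 mm right through, about 0.16 kg, standing upright on the table. Origin: centre of its underside; z up along the bore. Both ends alike.
- spool_mid (a point): Middle of the spool, on its axis, 15 mm above its underside.
- clip: Large hairpin clip, 88 mm long, 0.04 kg, lying flat: grey grip 20 x 22 x 12 mm (x, y, z) and two steel wires 3.5 mm thick, 5 mm above its underside. Origin on the underside, below the straight leg's line. x: along the straight leg (y = 0), which ends free at x = 38 mm; z up. The grip spans x -50 to -30, y -7 to 15 mm. The sprung leg lies at +y.
- clip_seat (a point): Point of the straight leg's centre line (2, 0, 5 mm in the clip's frame) that lies in the middle of the cross hole when the clip is home; same axes. The sprung leg bends round the shank beside it, its lip 7 mm beyond (+x), then flares out. A grey shoulder 9 x 9 mm on the straight leg, from the grip to x = -7 mm, stops on the shank about 1 mm past home. Once let go, the clip settles up to 2 mm.
- clip_grip (a point): Middle of the clip's grey grip (-40, 4, 6 mm in the clip's frame); take it across y (22 mm wide).
- clip_leg (a joint): Opening of the clip's sprung leg, rad, against a spring (0.6 N m/rad, pivot 32 mm from the seat): 0 at rest, about 0.14 with the lip over the middle of the shank, under 0.05 when it hugs the shank. Forcing the lip over the shank takes 5 to 10 N of push along the leg; then it snaps shut and holds the clip.
- small_clip: Small hairpin clip of the same form, 53 mm long, too small for the spindle; a bystander. Origin below its straight leg, x towards the leg's free end.
- glass_jar: Glass jar, 56 x 56 x 71 mm high; a bystander. Origin: centre of its underside.
- hinged_tin: Closed hinged tin, 64 x 97 x 23 mm high (x, y, z); a bystander. Origin: centre of its underside.
Not all that is in view belongs to the job. There is more than one size of the stand; the job needs the larger.

How it is judged (in metres and radians):
On the way, in this order (a step that is already met when the one before it is completed fails the run):
1. the spool sits on the collar of the spindle, let go (z of spool_mid in the frame of spindle between 0.012 and 0.019 m and x of spool_mid in the frame of spindle between -0.006 and 0.006 m and y of spool_mid in the frame of spindle between -0.006 and 0.006 m and angle between the z axis of spool and the z axis of spindle, either way round below 0.15 rad and contact force between the fingers and spool below 0.2 N), for 0.2 s.
2. the large clip is through the cross hole and its sprung leg has closed round the shank (x of clip_seat in the frame of spindle_hole between -0.005 and 0.005 m and y of clip_seat in the frame of spindle_hole between -0.004 and 0.004 m and z of clip_seat in the frame of spindle_hole between -0.005 and 0.005 m and angle between the x axis of clip and the x axis of spindle, either way round below 0.4 rad and value of joint clip_leg below 0.09 rad), for 0.2 s.
At the end, for the whole second after the job is handed in: The spool sits on the collar (within 4 mm, square to 0.15 rad). The large clip's leg is through the hole from either side, seat point within 5 mm of the hole's centre (4 mm sideways), 0.4 rad of its direction, sprung leg under 0.09 rad. Both are at rest and let go (all of step 1 and all of step 2 and contact force between the fingers and clip below 0.2 N and linear speed of each of clip, spool below 0.02 m/s); the robot touches nothing.
It fails at once if the small clip is moved more than 30 mm or tipped (distance of small_clip from where it was at the start of the episode above 0.03 m or angle between small_clip's own z axis and vertical above 0.5 rad).
It fails at once if the jar is moved more than 30 mm or tipped (distance of glass_jar from where it was at the start of the episode above 0.03 m or angle between glass_jar's own z axis and vertical above 0.5 rad).
It fails at once if the tin is moved more than 30 mm or tipped (distance of hinged_tin from where it was at the start of the episode above 0.03 m or angle between hinged_tin's own z axis and vertical above 0.5 rad).
It also fails if it takes over 51 s, if anything falls off the work surface, if the arm or the gripper's body presses on something with over 40 N, if the wrist force passes 120 N, or if a joint passes its speed limit or range.

## Working session

There is one attempt and no reset: what is moved stays moved. The work goes in short steps, Python scripts to look and compute and a tool call to move; the robot and the scene stay as the last step left them, time stands still between calls to the robot, and variables do not carry over. Pictures are saved under pics/ and viewed, at most 10 in all, crops included, and the job is handed in when it is done.

Besides the shell and the picture viewer there is one more tool, called after "Request:" by a JSON object that holds its "api" and its "payload". carry_out: Moves the arm, as the interface text tells. Shift numbers are shares of 2 cm and turn numbers shares of 4 degrees, none past 1 either way. Its arguments: {"type":"object","properties":{"commands":{"type":"array"},"jaw":{"type":"number"}},"required":["commands"]}

```bash
ls; mkdir -p pics; cat > h.py <<'E'
import numpy as np, cv2
from scipy.spatial.transform import Rotation as R
from workcell import manip
def cloud(cam, cal, depth):
    K=np.array(cal["camera_matrix"],float); k1=cal["k1"]
    v,u=np.mgrid[0:400,0:640].astype(float)
    xd=(u-K[0,2])/K[0,0]; yd=(v-K[1,2])/K[1,1]
    x,y=xd.copy(),yd.copy()
    for _ in range(10):
        s=1+k1*(x*x+y*y); x=xd/s; y=yd/s
    P=np.stack([x*depth,-y*depth,-depth],-1)
    return P@np.array(cal["rotation"]).T+np.array(cal["origin"])
def look(cam):
    cal=manip.get_calibration(cam); im,d=manip.read_camera(cam)
    return im,d,cloud(cam,cal,d)
E
python3 - <<'E'
from h import *
print(manip.get_state(), manip.tip_extent)
ims=[]
for c in("scene","top"):
    cal=manip.get_calibration(c);print(c,cal)
    im,d,P=look(c); np.savez('pics/'+c,im=im,d=d,P=P)
    cv2.imwrite(f'pics/{c}.png',im[:,:,::-1])
    for q in("stand","spindle","spool","clip","small_clip","clip_grip","glass_jar","hinged_tin"):
        for r in manip.masks_of(c,q)[:3]:
            m=r["mask"]&(d>0); 
            if m.any(): print(c,q,round(r["p"],2),np.round(np.array(r["extent"])*[640,400,640,400]),np.median(P[m],0).round(),P[m].min(0).round(),P[m].max(0).round())
E
```

```text
pics
{'clock': 0.0, 'joint_pos': array([-1.37714285e+00,  8.79544436e-02,  1.37228306e+00, -2.54614768e-06,
        1.68364391e+00, -1.03115338e-01]), 'joint_velocities': array([-0.00122667, -0.00067429,  0.00127546,  0.00086514,  0.00235155,
       -0.00059207]), 'joint_torque': array([-7.80775863e-04, -3.51864767e+01, -3.13277256e+01, -3.55706170e-04,
        1.07035114e-02, -5.96335397e-06]), 'tcp_pos': array([ 160.71715734, -525.41584774,  215.92489196]), 'tcp_rot': array([-3.10480926e+00, -4.64116138e-01,  1.66544137e-04]), 'wrist_force': array([-0.37130441,  0.12939746,  0.14913755]), 'moment': array([-0.01096926,  0.02567472, -0.00061677]), 'grasp_force': 0.0, 'opening': 0.999885981643882} 22.0
scene {'camera_matrix': array([[470.40075699,   0.        , 313.9653283 ],
       [  0.        , 470.40075699, 214.08936007],
       [  0.        ,   0.        ,   1.        ]]), 'k1': -0.06240409187639593, 'origin': array([ 182.41307704, -748.65816061,  709.28406443]), 'rotation': array([ 0.81514315, -0.25446873, -0.61117841])}Traceback (most recent call last):
  File "<stdin>", line 6, in <module>
  File "h.py", line 15, in look
    return im,d,cloud(cam,cal,d)
                ~~~~~^^^^^^^^^^^
  File "h.py", line 12, in cloud
    return P@np.array(cal["rotation"]).T+np.array(cal["origin"])
           ~~~~~~~~~~~~~~~~~~~~~~~~~~~~~^~~~~~~~~~~~~~~~~~~~~~~~
ValueError: operands could not be broadcast together with shapes (400,640) (3,)
```

```bash
sed -i 's/np.array(cal\["rotation"\]).T/R.from_rotvec(cal["rotation"]).as_matrix().T/' h.py
python3 - <<'E'
from h import *
for c in("scene","top"):
    im,d,P=look(c); np.savez('pics/'+c,im=im,d=d,P=P)
    cv2.imwrite(f'pics/{c}.png',im[:,:,::-1])
    for q in("stand","spindle","spool","clip","small_clip","glass_jar","hinged_tin"):
        for i,r in enumerate(manip.masks_of(c,q)[:3]):
            m=r["mask"]&(d>0); np.save(f'pics/{c}_{q}_{i}',m)
            if m.any(): print(c,q,round(r["p"],2),np.round(np.array(r["extent"])*[640,400,640,400]),np.median(P[m],0).round(),P[m].min(0).round(),P[m].max(0).round())
E
```

```text
scene stand 0.9 [347. 195.  29.  31.] [ 721. -130.    7.] [ 688. -164.   -4.] [768. -70.  80.]
scene stand 0.72 [332. 263.  30.  17.] [ 579. -247.    7.] [ 565. -287.   -3.] [ 598. -225.   13.]
scene stand 0.64 [274. 201.  36.  48.] [579. -46.   7.] [534. -93.  -4.] [647.  58. 109.]
scene spindle 0.84 [272. 190.  21.  23.] [577. -52.  60.] [563. -76.  -2.] [630.  53. 109.]
scene spindle 0.63 [347. 189.  11.  14.] [ 718. -134.   47.] [ 708. -153.   -3.] [784. -64.  80.]
scene spool 0.71 [275. 280.  25.  28.] [ 467. -228.   26.] [ 444. -246.    1.] [ 492. -197.   33.]
scene clip 0.8 [333. 265.  32.  23.] [ 580. -250.    6.] [ 565. -297.   -4.] [ 604. -225.   13.]
scene small_clip 0.52 [321. 348.  25.  15.] [ 447. -389.    3.] [ 438. -415.   -3.] [ 459. -372.    9.]
scene small_clip 0.2 [332. 264.  26.  20.] [ 578. -244.    7.] [ 565. -287.   -3.] [ 595. -217.   13.]
scene glass_jar 0.89 [216. 210.  27.  42.] [461.   1.  44.] [433. -16.  -4.] [519. 128.  71.]
scene hinged_tin 0.93 [391. 238.  44.  41.] [ 715. -284.   22.] [ 685. -327.   -4.] [ 760. -210.   26.]
top stand 0.81 [289. 151.
[... 243 characters left out ...]
 -103.   86.]
top spool 0.79 [339. 266.  18.  24.] [ 468. -220.   30.] [ 446. -242.    4.] [ 491. -195.   34.]
top clip 0.52 [353. 213.  27.  16.] [ 582. -244.   10.] [ 569. -285.   -3.] [ 595. -222.   15.]
top clip 0.39 [365. 152.  40.  28.] [ 721. -276.   24.] [ 686. -328.   -3.] [ 757. -227.   30.]
top small_clip 0.64 [412. 275.  14.  12.] [ 445. -379.    6.] [ 438. -406.   -2.] [ 455. -367.   12.]
top small_clip 0.54 [361. 150.  42.  32.] [ 721. -274.   24.] [ 686. -326.   -4.] [ 766. -225.   30.]
top glass_jar 0.55 [228. 271.  33.  35.] [464.  22.  47.] [435. -11.   3.] [496.  53.  75.]
top hinged_tin 0.57 [363. 152.  41.  29.] [ 721. -275.   24.] [ 686. -328.   -4.] [ 758. -227.   30.]
```

View pics/scene.png

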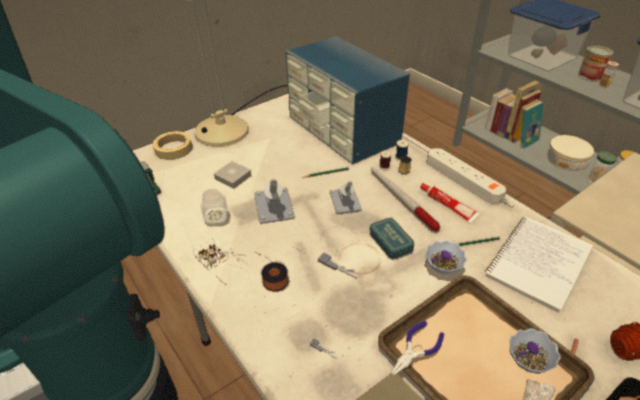

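View pics/top.png

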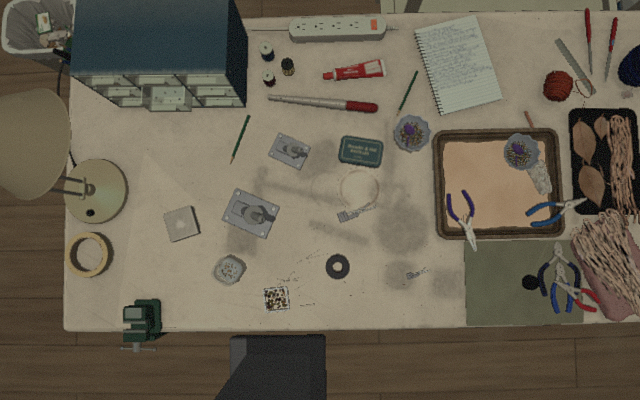

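Scene: large stand at about (274,201), spool (275,277), large clip (335,265), small clip (320,347). In the top view they are at (250,213), (338,266), (355,212) and (415,273). The larger stand is the nearer one.

```bash
cat >> h.py <<'E'
def plan(pos,Rt,n=None,p0=None,R0=None):
    "same row n times (n multiple of 5) from the present pose to pos, Rt (matrix)"
    s=manip.get_state(); p0=s["tcp_pos"] if p0 is None else p0
    R0=R.from_rotvec(s["tcp_rot"]).as_matrix() if R0 is None else R0
    d=R0.T@(np.array(pos,float)-p0); rv=R.from_matrix(R0.T@Rt).as_rotvec()
    n=n or int(5*np.ceil(max(np.linalg.norm(d)/19.5,np.degrees(np.linalg.norm(rv))/3.95,.1)/5))
    while True:
        Rr=R.from_rotvec(rv/n).as_matrix(); S=sum(np.linalg.matrix_power(Rr,k) for k in range(n))
        p=np.linalg.solve(S,d)
        if abs(p).max()<=20 and np.degrees(abs(rv)).max()/n<=4: break
        n+=5
    print("rows",n,"row",(p/20).round(3).tolist()+(np.degrees(rv/n)/4).round(3).tolist())
E
python3 - <<'E'
from h import *
s=manip.get_state();Rt=R.from_rotvec(s["tcp_rot"]).as_matrix();c=manip.get_calibration("wrist")
print(Rt.round(3),c)
Rc=R.from_rotvec(c["rotation"]).as_matrix();print((Rt.T@Rc).round(3),Rt.T@(c["origin"]-s["tcp_pos"]))
for cam in("scene","top"):
    z=np.load(f'pics/{cam}.npz');P=z['P']
    for q in("spindle_0","clip_0","spool_0"):
        m=np.load(f'pics/{cam}_{q}.npy');p=P[m]
        if q[:2]=="cl": p=p[(p[:,2]>5)&(p[:,2]<16)];
        if q[:3]=="spi": p=p[p[:,2]>35]
        c0=np.median(p,0);u,sv,vt=np.linalg.svd(p-p.mean(0),full_matrices=False);print(cam,q,p.mean(0).round(1),vt[0].round(3),sv.round())
E
```

```text
[[ 0.956  0.292  0.   ]
 [ 0.292 -0.956 -0.   ]
 [-0.     0.    -1.   ]] {'camera_matrix': array([[291.55155038,   0.        , 320.06653147],
       [  0.        , 291.55155038, 201.99283501],
       [  0.        ,   0.        ,   1.        ]]), 'k1': -0.046866108680982996, 'origin': array([ 223.59651139, -506.52196365,  373.43520901]), 'rotation': array([-0.22689085,  0.16903782, -1.26645634])}
[[-0.     0.965  0.261]
 [ 1.     0.     0.001]
 [ 0.001  0.261 -0.965]] [  65.71229477   -0.24091587 -156.25415313]
scene spindle_0 [577.9 -52.9  67.8] [ 0.207  0.441 -0.873] [313. 156. 135.]
scene clip_0 [ 577.2 -244.7    8.5] [-0.287  0.954  0.087] [167.  60.  17.]
scene spool_0 [ 466.5 -225.4   21.9] [-0.461 -0.858 -0.225] [353. 302. 193.]
top spindle_0 [582.1 -44.6  73.6] [-0.252 -0.522  0.815] [376. 182. 150.]
top clip_0 [ 580.5 -243.7   10.3] [-0.207  0.97   0.125] [181.  63.  19.]
top spool_0 [ 468.6 -218.5   29.5] [-0.648 -0.761 -0.002] [245. 235.  48.]
```

```bash
python3 - <<'E'
from h import *
def down(yaw): return (R.from_euler('z',yaw,degrees=True)*R.from_euler('x',180,degrees=True)).as_matrix()
plan([510,-170,200],down(65))
E
cat >> h.py <<'E'
def down(yaw): return (R.from_euler('z',yaw,degrees=True)*R.from_euler('x',180,degrees=True)).as_matrix()
E
```

```text
rows 30 row [0.852, -0.08, 0.029, 0.0, 0.0, -0.4]
```

Request:
{"api": "carry_out", "payload": {"commands": [0.85,-0.08,0.03,0,0,-0.4,0.85,-0.08,0.03,0,0,-0.4,0.85,-0.08,0.03,0,0,-0.4,0.85,-0.08,0.03,0,0,-0.4,0.85,-0.08,0.03,0,0,-0.4]}}

```text
clock: 1.27
tcp_pos: [238.4, -488.8, 214.1]
tcp_rot: [3.067, 0.682, -0.0]
wrist_force: [-0.6, -0.1, 1.1]
opening: 0.999
grasp_force: 0.0
```

Request:
{"api": "carry_out", "payload": {"commands": [0.85,-0.08,0.03,0,0,-0.4,0.85,-0.08,0.03,0,0,-0.4,0.85,-0.08,0.03,0,0,-0.4,0.85,-0.08,0.03,0,0,-0.4,0.85,-0.08,0.03,0,0,-0.4]}}

```text
clock: 1.68
tcp_pos: [309.6, -441.5, 211.1]
tcp_rot: [3.011, 0.894, 0.0]
wrist_force: [0.1, 0.4, 0.2]
opening: 0.999
grasp_force: 0.0
```

Request:
{"api": "carry_out", "payload": {"commands": [0.85,-0.08,0.03,0,0,-0.4,0.85,-0.08,0.03,0,0,-0.4,0.85,-0.08,0.03,0,0,-0.4,0.85,-0.08,0.03,0,0,-0.4,0.85,-0.08,0.03,0,0,-0.4]}}

```text
clock: 2.1
tcp_pos: [373.3, -384.7, 208.1]
tcp_rot: [2.942, 1.102, 0.0]
wrist_force: [-0.3, 0.3, -0.5]
opening: 0.998
grasp_force: 0.0
```

Request:
{"api": "carry_out", "payload": {"commands": [0.85,-0.08,0.03,0,0,-0.4,0.85,-0.08,0.03,0,0,-0.4,0.85,-0.08,0.03,0,0,-0.4,0.85,-0.08,0.03,0,0,-0.4,0.85,-0.08,0.03,0,0,-0.4]}}

```text
clock: 2.52
tcp_pos: [428.5, -319.7, 205.1]
tcp_rot: [2.858, 1.305, 0.0]
wrist_force: [0.0, 0.2, -0.0]
opening: 1.002
grasp_force: 0.0
```

Request:
{"api": "carry_out", "payload": {"commands": [0.85,-0.08,0.03,0,0,-0.4,0.85,-0.08,0.03,0,0,-0.4,0.85,-0.08,0.03,0,0,-0.4,0.85,-0.08,0.03,0,0,-0.4,0.85,-0.08,0.03,0,0,-0.4]}}

```text
clock: 2.93
tcp_pos: [474.2, -247.7, 202.1]
tcp_rot: [2.76, 1.501, 0.0]
wrist_force: [0.4, -0.0, 0.0]
opening: 1.004
grasp_force: 0.0
```

Request:
{"api": "carry_out", "payload": {"commands": [0.85,-0.08,0.03,0,0,-0.4,0.85,-0.08,0.03,0,0,-0.4,0.85,-0.08,0.03,0,0,-0.4,0.85,-0.08,0.03,0,0,-0.4,0.85,-0.08,0.03,0,0,-0.4]}}

```text
clock: 3.35
tcp_pos: [509.3, -169.9, 199.1]
tcp_rot: [2.648, 1.69, 0.0]
wrist_force: [-0.6, 0.1, 0.1]
opening: 0.999
grasp_force: 0.0
```

```bash
python3 - <<'E'
from h import *
c="wrist"
im,d,P=look(c); np.savez('pics/w1',im=im,d=d,P=P)
cv2.imwrite('pics/w1.png',im[:,:,::-1])
for q in("stand","spindle","spool","clip","clip_grip"):
    for i,r in enumerate(manip.masks_of(c,q)[:2]):
        m=r["mask"]&(d>0); np.save(f'pics/w1_{q}_{i}',m)
        if m.any(): print(q,round(r["p"],2),np.round(np.array(r["extent"])*[640,400,640,400]),np.median(P[m],0).round(1),P[m].min(0).round(),P[m].max(0).round())
E
```

```text
stand 0.8 [332.  43.  71.  85.] [578.1 -42.7   8.1] [532. -90.  -2.] [637.  17. 112.]
stand 0.58 [487.  55.  78.  79.] [ 721.3 -115.8    8.3] [ 685. -164.   -3.] [776. -64.  85.]
spindle 0.96 [333.  34.  48.  56.] [578.8 -42.4  67.8] [562. -73.   6.] [617.  -5. 112.]
spindle 0.86 [500.  60.  44.  43.] [ 718.8 -125.3   51.4] [ 708. -158.   -3.] [ 770. -100.   85.]
spool 0.97 [308. 229.  45.  45.] [ 470.5 -213.5   28.9] [ 434. -254.   -2.] [ 495. -190.   31.]
spool 0.7 [403. 216.  50.  53.] [ 581.8 -246.2    8.2] [ 565. -304.   -3.] [ 605. -218.   14.]
clip 0.71 [402. 219.  50.  51.] [ 582.  -244.2    8.7] [ 565. -306.   -3.] [ 606. -218.   14.]
clip_grip 0.63 [403. 214.  53.  46.] [ 581.  -239.5    8.8] [ 565. -298.   -3.] [ 606. -218.   14.]
```

View pics/w1.png

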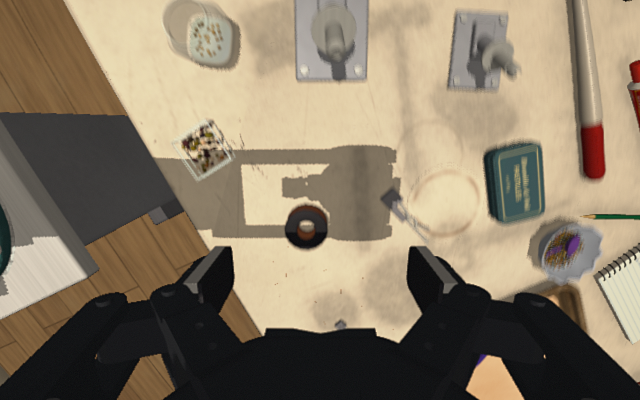

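The wrist picture shows the spool at (307,227), the clip at (395,207) with its wires to the lower right, and the large stand at (332,40). I'll fit them now.

```bash
cat > fit.py <<'E'
from h import *
from scipy.optimize import least_squares
def circ(p,r=26):
    return least_squares(lambda c:np.hypot(*(p-c).T)-r,p.mean(0),loss='soft_l1').x
def foot(P,m):
    g=P[cv2.dilate(m.astype(np.uint8),np.ones((5,5)))>0]; g=g[(abs(g[:,2]-8)<3)]
    return cv2.minAreaRect(g[:,:2].astype(np.float32))
E
python3 - <<'E'
from fit import *
z=np.load('pics/w1.npz');P=z['P']
p=P[np.load('pics/w1_spool_0.npy')]; print('table z',np.median(P[210:240,330:350,2]))
t=p[(p[:,2]>26)&(p[:,2]<34)]; print('spool top',t[:,2].mean(),'rect',cv2.minEnclosingCircle(t[:,:2].astype(np.float32)),t[:,:2].mean(0),len(t))
m=np.load('pics/w1_stand_0.npy'); print('foot w1',foot(P,m))
for c,q in(("top","stand_0"),("scene","stand_2")):
    try:
        z2=np.load(f'pics/{c}.npz');mm=np.load(f'pics/{c}_{q}.npy');print(c,foot(z2['P'],mm))
    except Exception as e: print(e)
s=P[np.load('pics/w1_spindle_0.npy')]
for lo in range(20,115,6):
    q=s[(s[:,2]>=lo)&(s[:,2]<lo+6)]
    if len(q): print(lo,len(q),q.mean(0).round(1),np.ptp(q,0).round(1))
cp=P[np.load('pics/w1_clip_0.npy')]
g=cp[(cp[:,2]>8.5)&(cp[:,2]<16)];print('grip',cv2.minAreaRect(g[:,:2].astype(np.float32)),g.mean(0),len(g))
print(cp[(cp[:,2]>2)&(cp[:,2]<8)].round().astype(int)[::6].tolist())
E
```

```text
table z -0.7073786167146068
spool top 29.172948939203046 rect ((469.0813293457031, -215.7413330078125), 26.02799415588379) [ 469.25073744 -214.90096679] 1143
foot w1 ((584.841796875, -36.289730072021484), (84.6207046508789, 80.08439636230469), 64.84151458740234)
top ((729.8140258789062, -115.13450622558594), (81.26317596435547, 59.227439880371094), 63.663673400878906)
scene ((589.32666015625, -29.77886199951172), (109.36445617675781, 76.2948989868164), 64.50311279296875)
20 21 [595.7  -8.3  22.7] [13.4  4.5  5.8]
26 3 [594.2  -9.7  26.9] [4.1 1.  1. ]
50 87 [575.9 -51.   54.7] [31.  16.1  4.1]
56 318 [580.3 -44.7  59.3] [39.5 27.   6. ]
62 505 [584.8 -36.1  65.5] [38.2 27.6  6. ]
68 341 [587.5 -30.9  70.1] [29.4 22.3  5.9]
74 39 [579.8 -43.3  77. ] [15.5  9.9  5.8]
80 45 [579.2 -46.6  83.2] [14.9  9.7  5.5]
86 52 [577.5 -50.   88.8] [14.4 11.2  5.8]
92 131 [573.4 -60.2  95.2] [16.5 21.5  5.9]
98 106 [572.5 -62.4 100.5] [16.8 19.1  5.9]
104 197 [571.4 -63.8 107.2] [14.7 15.6  6. ]
110 22 [571.4 -64.6 110.7] [6.4 5.7 1.5]
grip ((580.9121704101562, -240.4564666748047), (20.681598663330078, 42.059425354003906), 21.35698127746582) [ 577.50408388 -234.09751235   10.85851992] 318
[[583, -219, 4], [577, -221, 3], [573, -222, 8], [567, -223, 7], [584, -242, 6], [580, -242, 8], [580, -244, 8], [587, -248, 7], [580, -248, 7], [586, -253, 7], [584, -253, 7], [587, -257, 4], [588, -258, 6], [589, -260, 6], [593, -264, 4], [593, -265, 6], [592, -266, 7], [586, -265, 5], [582, -263, 8], [595, -271, 5], [595, -272, 5], [587, -270, 6], [589, -273, 6], [588, -275, 5], [597, -279, 5], [591, -277, 5], [600, -281, 7], [592, -280, 4], [604, -285, 5], [601, -286, 4], [592, -283, 5], [592, -285, 6], [595, -291, 6], [595, -294, 5], [598, -297, 6], [597, -300, 6], [600, -303, 5]]
```

```bash
python3 - <<'E'
from h import *
plan([469.1,-215.7,80],down(64.8)); plan([469.1,-215.7,23],down(64.8),5,np.array([469.1,-215.7,80]),down(64.8))
E
```

```text
rows 10 row [-0.285, -0.086, 0.596, 0.0, 0.001, 0.004]
rows 5 row [0.0, -0.0, 0.57, 0.0, 0.0, 0.0]
```

Request:
{"api": "carry_out", "payload": {"commands": [-0.285,-0.086,0.596,0,0,0,-0.285,-0.086,0.596,0,0,0,-0.285,-0.086,0.596,0,0,0,-0.285,-0.086,0.596,0,0,0,-0.285,-0.086,0.596,0,0,0]}}

```text
clock: 4.07
tcp_pos: [488.2, -193.5, 137.8]
tcp_rot: [-2.65, -1.686, 0.001]
wrist_force: [0.5, 0.4, 0.8]
opening: 1.002
grasp_force: 0.0
```

Request:
{"api": "carry_out", "payload": {"commands": [-0.285,-0.086,0.596,0,0,0,-0.285,-0.086,0.596,0,0,0,-0.285,-0.086,0.596,0,0,0,-0.285,-0.086,0.596,0,0,0,-0.285,-0.086,0.596,0,0,0]}}

```text
clock: 4.48
tcp_pos: [468.9, -215.5, 78.7]
tcp_rot: [2.649, 1.688, -0.0]
wrist_force: [-1.0, -0.1, -0.6]
opening: 1.0
grasp_force: 0.0
```

Request:
{"api": "carry_out", "payload": {"commands": [0,0,0.57,0,0,0,0,0,0.57,0,0,0,0,0,0.57,0,0,0,0,0,0.57,0,0,0,0,0,0.57,0,0,0]}}

```text
clock: 4.9
tcp_pos: [469.5, -214.9, 21.8]
tcp_rot: [2.649, 1.689, 0.0]
wrist_force: [-1.3, 0.3, -0.2]
opening: 0.999
grasp_force: 0.0
```

Request:
{"api": "carry_out", "payload": {"commands": [0,0,0,0,0,0,0,0,0,0,0,0,0,0,0,0,0,0,0,0,0,0,0,0,0,0,0,0,0,0], "jaw": 0.4}}

```text
clock: 5.32
tcp_pos: [470.0, -215.4, 23.9]
tcp_rot: [2.648, 1.687, 0.001]
wrist_force: [0.3, -0.8, 0.3]
opening: 0.399
grasp_force: 0.0
```

Request:
{"api": "carry_out", "payload": {"commands": [0,0,0,0,0,0,0,0,0,0,0,0,0,0,0,0,0,0,0,0,0,0,0,0,0,0,0,0,0,0]}}

```text
clock: 5.73
tcp_pos: [469.3, -215.1, 23.0]
tcp_rot: [2.649, 1.688, -0.0]
wrist_force: [-0.0, 1.1, 0.6]
opening: 0.401
grasp_force: 0.0
```

```bash
python3 - <<'E'
from h import *
im,d,P=look("wrist"); cv2.imwrite('pics/w2.png',im[:,:,::-1])
E
```

```text
(no output)
```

View pics/w2.png

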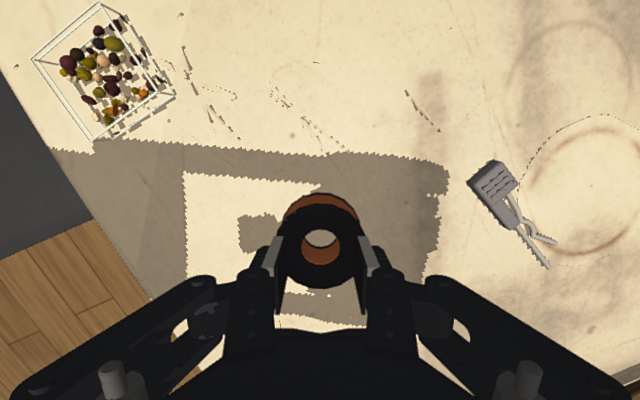

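The fingers straddle the spool (centre about (320,240)) and are just short of touching. I'll close fully.

Request:
{"api": "carry_out", "payload": {"commands": [0,0,0,0,0,0,0,0,0,0,0,0,0,0,0,0,0,0,0,0,0,0,0,0,0,0,0,0,0,0], "jaw": 0}}

```text
clock: 6.2
tcp_pos: [469.3, -215.1, 22.9]
tcp_rot: [2.649, 1.688, -0.0]
wrist_force: [-0.9, 0.3, 0.2]
opening: -0.001
grasp_force: 0.0
```

```bash
python3 - <<'E'
from h import *
im,d,P=look("wrist"); np.savez('pics/w3',im=im,d=d,P=P);cv2.imwrite('pics/w3.png',im[:,:,::-1])
print(manip.get_state()['joint_pos'],manip.get_state()['clock'])
for r in manip.masks_of("wrist","spool")[:2]:
    m=r["mask"]&(d>0);t=P[m];print(r["p"],np.round(np.array(r["extent"])*[640,400,640,400]),np.median(t,0),t.min(0),t.max(0))
    t=t[(t[:,2]>25)&(t[:,2]<35)];print(cv2.minEnclosingCircle(t[:,:2].astype(np.float32)),len(t))
E
```

```text
[-5.39579738e-01  1.36177518e-01  1.71601623e+00 -6.71843711e-05
  1.28935939e+00 -1.03341570e-01] 6.25
0.59 [322. 231.  91.  75.] [ 477.16765725 -203.03124887   29.11679147] [ 4.42940520e+02 -2.36444604e+02  3.41403063e-01] [ 494.4580667  -190.06041095   65.52616422]
((468.65472412109375, -215.27711486816406), 25.851842880249023) 3206
0.18 [511. 215.  94. 105.] [ 580.09978445 -239.39012526    8.51795517] [ 564.59490206 -306.95341544   -2.06358357] [ 611.068266   -218.34871327   13.55945896]
((0.0, 0.0), 0.0) 0
```

View pics/w3.png

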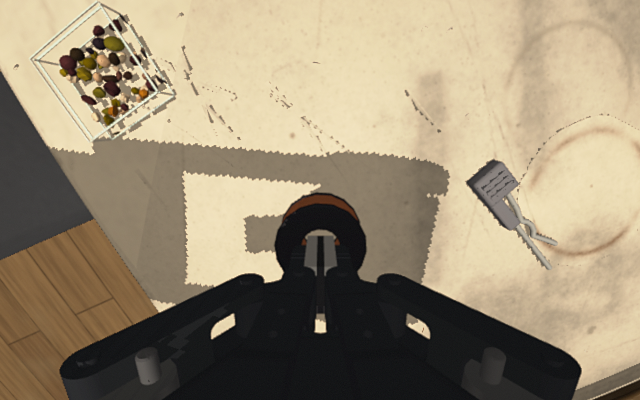

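The shut fingers appear at (320,240), drawn over the spool. I'll check the fingertip heights from depth.

```bash
python3 - <<'E'
from h import *
P=np.load('pics/w3.npz')['P']
for v in range(228,300,6): print(v,[tuple(P[v,u].round().astype(int)) for u in(290,305,312,328,335)])
E
```

```text
228 [(np.int64(459), np.int64(-198), np.int64(29)), (np.int64(466), np.int64(-202), np.int64(29)), (np.int64(469), np.int64(-203), np.int64(29)), (np.int64(477), np.int64(-207), np.int64(30)), (np.int64(481), np.int64(-208), np.int64(30))]
234 [(np.int64(457), np.int64(-201), np.int64(29)), (np.int64(465), np.int64(-204), np.int64(30)), (np.int64(462), np.int64(-216), np.int64(0)), (np.int64(472), np.int64(-221), np.int64(-1)), (np.int64(479), np.int64(-212), np.int64(29))]
240 [(np.int64(455), np.int64(-205), np.int64(28)), (np.int64(458), np.int64(-216), np.int64(6)), (np.int64(470), np.int64(-203), np.int64(47)), (np.int64(477), np.int64(-207), np.int64(46)), (np.int64(475), np.int64(-226), np.int64(2))]
246 [(np.int64(454), np.int64(-208), np.int64(29)), (np.int64(465), np.int64(-205), np.int64(46)), (np.int64(470), np.int64(-203), np.int64(54)), (np.int64(477), np.int64(-206), np.int64(55)), (np.int64(479), np.int64(-211), np.int64(46))]
252 [(np.int64(452), np.int64(-211), np.int64(30)), (np.int64(465), np.int64(-205), np.int64(52)), (np.int64(470), np.int64(-204), np.int64(60)
[... 1079 characters left out ...]
p.int64(-199), np.int64(88)), (np.int64(470), np.int64(-201), np.int64(89)), (np.int64(471), np.int64(-203), np.int64(87)), (np.int64(477), np.int64(-205), np.int64(88)), (np.int64(479), np.int64(-206), np.int64(88))]
288 [(np.int64(464), np.int64(-200), np.int64(91)), (np.int64(469), np.int64(-202), np.int64(91)), (np.int64(471), np.int64(-203), np.int64(91)), (np.int64(476), np.int64(-207), np.int64(88)), (np.int64(479), np.int64(-206), np.int64(91))]
294 [(np.int64(468), np.int64(-196), np.int64(103)), (np.int64(472), np.int64(-197), np.int64(103)), (np.int64(471), np.int64(-205), np.int64(92)), (np.int64(475), np.int64(-209), np.int64(88)), (np.int64(480), np.int64(-202), np.int64(103))]
```

```bash
python3 - <<'E'
from h import *
P=np.load('pics/w3.npz')['P']
s=manip.get_state();Rt=R.from_rotvec(s['tcp_rot']).as_matrix()
Q=(P-s['tcp_pos'])@Rt
for v in range(233,250): print(v,Q[v,311].round(1),Q[v,314].round(1),Q[v,329].round(1))
for v in (300,320,340,360,380):print(v,Q[v,320].round(0),Q[v,250].round(0))
E
```

```text
233 [-3.7 -6.5 23.6] [-4.  -4.5 24.4] [-3.8  5.4 23.9]
234 [-4.6 -6.5 24.1] [-4.5 -4.5 23.7] [-4.2  5.3 23.1]
235 [ 11.2  -5.1 -17.7] [ 11.3  -3.5 -18. ] [ 11.2   4.1 -17.6]
236 [ 11.   -5.1 -18.5] [ 11.3  -3.5 -19.2] [ 11.    4.  -18.7]
237 [ 11.4  -5.  -20.8] [ 11.4  -3.5 -20.9] [ 11.3   4.  -20.7]
238 [ 11.2  -5.  -21.8] [ 11.3  -3.5 -22. ] [ 11.4   3.9 -22.2]
239 [ 11.3  -4.9 -23.2] [ 11.   -3.5 -22.4] [ 10.9   3.9 -22.4]
240 [ 11.7  -4.8 -25.4] [ 11.1  -3.4 -24.1] [ 11.3   3.9 -24.6]
241 [ 11.2  -4.8 -25.5] [ 11.4  -3.4 -26. ] [ 11.2   3.8 -25.6]
242 [ 11.8  -4.7 -28.3] [ 11.5  -3.4 -27.5] [ 11.4   3.8 -27.3]
243 [ 10.9  -4.8 -27.3] [ 11.8  -3.3 -29.3] [ 11.2   3.8 -27.9]
244 [ 11.2  -4.7 -29.3] [ 11.5  -3.3 -29.9] [ 11.5   3.7 -29.8]
245 [ 11.3  -4.7 -30.5] [ 11.2  -3.3 -30.4] [ 11.4   3.7 -30.8]
246 [ 11.5  -4.6 -32.3] [ 11.4  -3.3 -32. ] [ 11.5   3.6 -32.3]
247 [ 11.2  -4.6 -32.7] [ 11.2  -3.2 -32.6] [ 11.6   3.6 -33.6]
248 [ 11.6  -4.6 -34.5] [ 11.1  -3.2 -33.5] [ 11.2   3.6 -33.8]
249 [ 11.5  -4.5 -35.5] [ 11.1  -3.2 -34.5] [ 11.5   3.6 -35.5]
300 [ -5.  -0. -50.] [  9. -24. -71.]
320 [-71.  -1.  24.] [ -0. -25. -70.]
340 [ 11.  -0. -92.] [  18.  -17. -100.]
360 [  12.   -0. -100.] [  20.  -15. -108.]
380 [  11.   -0. -105.] [  19.  -14. -112.]
```

Depth shows the shut fingertips about 17 mm *behind* the reported TCP, not 22 mm ahead, so the reported TCP lies 39 mm too deep. The fingers therefore shut above the spool, which hasn't moved. I'll correct for this: open, go down 39 mm and grip.

Request:
{"api": "carry_out", "payload": {"commands": [0,0,0,0,0,0,0,0,0,0,0,0,0,0,0,0,0,0,0,0,0,0,0,0,0,0,0,0,0,0], "jaw": 1}}

```text
clock: 6.72
tcp_pos: [469.3, -215.1, 22.9]
tcp_rot: [2.649, 1.688, -0.0]
wrist_force: [0.8, 0.2, 0.3]
opening: 0.709
grasp_force: 0.0
```

Request:
{"api": "carry_out", "payload": {"commands": [0,0,0,0,0,0,0,0,0.5,0,0,0,0,0,0.5,0,0,0,0,0,0.5,0,0,0,0,0,0.45,0,0,0]}}

```text
clock: 7.13
tcp_pos: [468.5, -214.6, -18.0]
tcp_rot: [-2.648, -1.687, 0.002]
wrist_force: [-0.3, -1.0, 0.3]
opening: 1.0
grasp_force: 0.0
```

Request:
{"api": "carry_out", "payload": {"commands": [0,0,0,0,0,0,0,0,0,0,0,0,0,0,0,0,0,0,0,0,0,0,0,0,0,0,0,0,0,0], "jaw": 0}}

```text
clock: 7.55
tcp_pos: [469.6, -215.2, -15.8]
tcp_rot: [2.649, 1.688, 0.001]
wrist_force: [-0.2, -0.8, 0.3]
opening: 0.599
grasp_force: 62.9
```

Request:
{"api": "carry_out", "payload": {"commands": [0,0,0,0,0,0,0,0,0,0,0,0,0,0,0,0,0,0,0,0,0,0,0,0,0,0,0,0,0,0]}}

```text
clock: 7.97
tcp_pos: [469.6, -215.2, -15.8]
tcp_rot: [2.649, 1.688, 0.001]
wrist_force: [0.4, -0.5, -0.1]
opening: 0.595
grasp_force: 62.7
```

Gripped (opening 0.595 ≈ 51 mm, 63 N). Next I'll work out the spindle frame from the first wrist picture.

```bash
cat >> fit.py <<'E'
def sframe(yaw=64.8,lean=32):
    y=np.radians(yaw);l=np.radians(lean);h=np.array([np.cos(y),np.sin(y),0])
    z=-h*np.sin(l)+[0,0,np.cos(l)]; x=np.array([h[1],-h[0],0]); return np.stack([x,np.cross(z,x),z],1)
def spin(P,m,yaw=64.8,pr=True):
    """collar centre: origin of the spindle frame, fitted to the points of the mask"""
    S=sframe(yaw); q=P[m]@S
    h,e=np.histogram(q[:,2],np.arange(q[:,2].min(),q[:,2].max(),1)); c0=e[h.argmax()]+.5
    k=q[abs(q[:,2]-c0)<2.5]; c0=np.median(k[:,2]); k=k[abs(k[:,2]-c0)<2.5]
    (a,b),r=cv2.minEnclosingCircle(k[:,:2].astype(np.float32))
    t=q[(q[:,2]>c0+8)&(q[:,2]<c0+49)]; f=lambda v:np.hypot(t[:,0]-v[0],t[:,1]-v[1])-8
    s=least_squares(f,[a,b],loss='soft_l1',f_scale=.7)
    tip=q[q[:,2]>c0+54]
    if pr: print('collar c',c0.round(2),'ab',round(a,2),round(b,2),'r',round(r,2),len(k),'shank',s.x.round(2),len(t),np.median(abs(s.fun)).round(2),'tip',tip.mean(0).round(2),len(tip),'cmax',q[:,2].max().round(1))
    return S,np.array([*s.x,c0]),np.array([a,b,c0])
E
python3 - <<'E'
from fit import *
for f,q in(('w1','w1_spindle_0'),('top','top_spindle_0'),('scene','scene_spindle_0')):
    P=np.load(f'pics/{f}.npz')['P'];S,o,o2=spin(P,np.load(f'pics/{q}.npy')); print(f,S@o,S@o2)
E
```

```text
collar c -59.12 ab 545.05 211.26 r 20.83 1185 shank [544.52 211.02] 406 0.36 tip [544.7  212.68  -4.1 ] 51 cmax -2.3
w1 [582.23265869 -41.57122923  61.68891067] [582.79857033 -41.6135722   61.81553444]
collar c -58.38 ab 545.26 211.35 r 20.7 185 shank [545.57 210.62] 74 0.36 tip [546.34 213.63  -3.46] 7 cmax -1.8
top [582.87067441 -42.68733454  62.10335623] [582.85390742 -41.99009988  62.49311084]
collar c -59.25 ab 544.9 208.16 r 21.06 147 shank [545.31 208.08] 56 0.36 tip [545.   205.35  -3.65] 4 cmax -2.4
scene [581.91890382 -44.10211312  60.0203157 ] [581.56644663 -43.8702981   60.05761011]
```

```bash
cat >> fit.py <<'E'
O=np.array([582.6,-41.7,62.0]); S=sframe(); RT=np.stack([S[:,1],S[:,0],-S[:,2]],1); SP=np.array([-.6,0,-15.8])
def tgt(h,dx=0,dy=0,O=O): return O+S@np.array([dx,dy,h])-RT@SP
E
python3 - <<'E'
from fit import *
a=np.array([469.6,-215.2,84.2]);print(tgt(90,0,-60));plan(tgt(90,0,-60),RT,15,a,down(64.8))
E
```

```text
[ 544.41012399 -122.85761765   93.44796444]
rows 15 row [0.385, 0.095, 0.07, 0.0, 0.533, 0.0]
```

Request:
{"api": "carry_out", "payload": {"commands": [0,0,-1,0,0,0,0,0,-1,0,0,0,0,0,-1,0,0,0,0,0,-1,0,0,0,0,0,-1,0,0,0]}}

```text
clock: 8.38
tcp_pos: [468.7, -214.7, 84.1]
tcp_rot: [-2.648, -1.687, 0.001]
wrist_force: [-0.2, 0.4, -1.6]
opening: 0.602
grasp_force: 63.0
```

Request:
{"api": "carry_out", "payload": {"commands": [0.385,0.095,0.07,0,0.533,0,0.385,0.095,0.07,0,0.533,0,0.385,0.095,0.07,0,0.533,0,0.385,0.095,0.07,0,0.533,0,0.385,0.095,0.07,0,0.533,0]}}

```text
clock: 8.8
tcp_pos: [494.0, -183.4, 79.2]
tcp_rot: [-2.556, -1.628, -0.239]
wrist_force: [0.4, -0.2, -1.0]
opening: 0.593
grasp_force: 63.1
```

Request:
{"api": "carry_out", "payload": {"commands": [0.385,0.095,0.07,0,0.533,0,0.385,0.095,0.07,0,0.533,0,0.385,0.095,0.07,0,0.533,0,0.385,0.095,0.07,0,0.533,0,0.385,0.095,0.07,0,0.533,0]}}

```text
clock: 9.22
tcp_pos: [519.0, -152.2, 82.2]
tcp_rot: [-2.449, -1.56, -0.461]
wrist_force: [-0.2, 0.3, -2.7]
opening: 0.6
grasp_force: 63.1
```

Request:
{"api": "carry_out", "payload": {"commands": [0.385,0.095,0.07,0,0.533,0,0.385,0.095,0.07,0,0.533,0,0.385,0.095,0.07,0,0.533,0,0.385,0.095,0.07,0,0.533,0,0.385,0.095,0.07,0,0.533,0]}}

```text
clock: 9.63
tcp_pos: [543.6, -122.2, 92.5]
tcp_rot: [-2.331, -1.484, -0.668]
wrist_force: [-0.2, 0.1, -1.4]
opening: 0.594
grasp_force: 63.1
```

```bash
python3 - <<'E'
from fit import *
im,d,P=look("wrist"); np.savez('pics/w4',im=im,d=d,P=P);cv2.imwrite('pics/w4.png',im[:,:,::-1])
s=manip.get_state();print(s['tcp_pos'],s['joint_pos'])
Rt=R.from_rotvec(s['tcp_rot']).as_matrix(); print('ori err',np.degrees(R.from_matrix(RT.T@Rt).as_rotvec()))
for r in manip.masks_of("wrist","spindle")[:2]:
    m=r["mask"]&(d>0);print(r['p'],np.round(np.array(r["extent"])*[640,400,640,400]))
    try:
        S_,o,o2=spin(P,m);print(S_@o,S_@o2)
    except Exception as e: print(e)
for r in manip.masks_of("wrist","stand")[:2]: print(foot(P,r["mask"]&(d>0)))
for r in manip.masks_of("wrist","spool")[:1]:
    q=(P[r["mask"]&(d>0)]-s['tcp_pos'])@Rt; h,e=np.histogram(q[:,2],np.arange(-70,0,1)); print('spool',r['p'],e[h.argmax()],h.max()); k=q[abs(q[:,2]-e[h.argmax()]-.5)<2.5]
    print(cv2.minEnclosingCircle(k[:,:2].astype(np.float32)),np.median(k[:,2]),len(k))
E
```

```text
[ 543.76903764 -121.94050029   92.20583654] [-0.651251    0.18569424  1.62073978  0.54827868  1.48481102 -0.30436078]
ori err [ 0.19828722  0.1318302  -0.09687132]
0.96 [324. 132.  54.  51.]
collar c -59.02 ab 544.75 210.5 r 20.77 1687 shank [538.05 210.83] 191 1.91 tip [545.47 210.72  -3.93] 102 cmax -1.7
[576.29041394 -39.01278976  61.67460802] [582.22894672 -42.12181585  61.49675356]
0.57 [321. 272. 118. 122.]
collar c 59.55 ab 543.31 150.16 r 26.45 8131 shank [544.41 153.58] 19 0.38 tip [nan nan nan] 0 cmax 103.3
[ 534.61303075 -142.50199197  131.89258308] [ 532.38744213 -144.65965512  130.08051098]
((590.2755126953125, -25.18042755126953), (109.39055633544922, 79.34034729003906), 65.41453552246094)
((729.52880859375, -114.20254516601562), (81.26679229736328, 59.8365478515625), 63.22230911254883)
spool 0.78 -46 4696
((-0.9555230736732483, -0.5133818984031677), 25.958417892456055) -45.58407677683952 8025fit.py:20: RuntimeWarning: Mean of empty slice.
  if pr: print('collar c',c0.round(2),'ab',round(a,2),round(b,2),'r',round(r,2),len(k),'shank',s.x.round(2),len(t),np.median(abs(s.fun)).round(2),'tip',tip.mean(0).round(2),len(tip),'cmax',q[:,2].max().round(1))
  ret = um.true_divide(
```

View pics/w4.png

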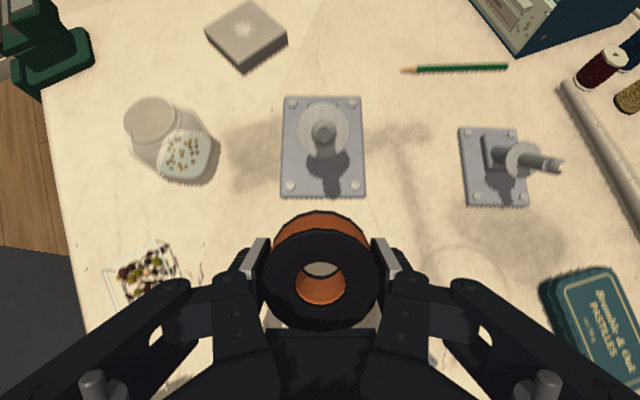

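The spindle is seen nearly end-on (tip about (324,131), collar around it). The spool is in the hand at (320,275), square, bore about (322,283). Collar fit radius is 20.8 mm (expected 21) and spool fit radius is 26.0 mm.

```bash
sed -i 's/^O=.*/O=np.array([582.4,-42.0,61.6]); S=sframe(65.2); RT=np.stack([S[:,1],S[:,0],-S[:,2]],1); SP=np.array([-.95,-.5,-15.6])/' fit.py
python3 - <<'E'
from fit import *
plan(tgt(62),RT,5); plan(tgt(6),RT,5,tgt(62),RT)
E
```

```text
rows 5 row [0.605, 0.019, 0.272, 0.002, 0.005, -0.01]
rows 5 row [0.0, 0.0, 0.56, 0.0, 0.0, 0.0]
```

Request:
{"api": "carry_out", "payload": {"commands": [0.605,0.019,0.272,0,0,-0.01,0.605,0.019,0.272,0,0,-0.01,0.605,0.019,0.272,0,0,-0.01,0.605,0.019,0.272,0,0,-0.01,0.605,0.019,0.272,0,0,-0.01]}}

```text
clock: 10.25
tcp_pos: [574.0, -61.8, 102.7]
tcp_rot: [-2.329, -1.492, -0.669]
wrist_force: [0.6, 0.0, -2.1]
opening: 0.598
grasp_force: 63.1
```

```bash
python3 - <<'E'
from fit import *
print(manip.get_state()['tcp_pos']-tgt(62),manip.get_state()['wrist_force']); plan(tgt(6),RT,5)
E
```

```text
[1.10517536 2.03982448 1.25285725] [ 0.63718403  0.03818019 -2.06821256]
rows 5 row [-0.026, -0.002, 0.558, 0.005, 0.001, 0.006]
```

Request:
{"api": "carry_out", "payload": {"commands": [0,0,0,0,0,0,0,0,0.2,0,0,0,0,0,0.3,0,0,0,0,0,0.3,0,0,0,0,0,0.2,0,0,0]}}

```text
clock: 10.67
tcp_pos: [577.3, -53.8, 83.8]
tcp_rot: [-2.33, -1.488, -0.667]
wrist_force: [-0.9, -0.3, -2.1]
opening: 0.599
grasp_force: 63.1
```

```bash
python3 - <<'E'
from fit import *
s=manip.get_state()
print((s['tcp_pos']-tgt(42))@S,s['wrist_force']); plan(tgt(6),RT,5)
E
```

```text
[-0.14703335 -0.08341074 -0.72314599] [-0.91233456 -0.34733242 -2.07409083]
rows 5 row [0.001, 0.001, 0.353, 0.001, 0.002, -0.002]
```

Request:
{"api": "carry_out", "payload": {"commands": [0,0,0.35,0,0,0,0,0,0.35,0,0,0,0,0,0.35,0,0,0,0,0,0.35,0,0,0,0,0,0.25,0,0,0]}}

```text
clock: 11.08
tcp_pos: [585.0, -37.6, 56.1]
tcp_rot: [-2.329, -1.489, -0.668]
wrist_force: [-0.4, 0.4, -2.8]
opening: 0.602
grasp_force: 63.1
```

Request:
{"api": "carry_out", "payload": {"commands": [0,0,0.1,0,0,0,0,0,0.1,0,0,0,0,0,0.1,0,0,0,0,0,0.05,0,0,0,0,0,0.05,0,0,0]}}

```text
clock: 11.5
tcp_pos: [587.2, -34.5, 50.7]
tcp_rot: [-2.33, -1.49, -0.67]
wrist_force: [-0.0, 1.0, -2.3]
opening: 0.598
grasp_force: 63.1
```

Request:
{"api": "carry_out", "payload": {"commands": [0,0,0.03,0,0,0,0,0,0.03,0,0,0,0,0,0.03,0,0,0,0,0,0.03,0,0,0,0,0,0,0,0,0]}}

```text
clock: 11.92
tcp_pos: [587.5, -33.8, 49.4]
tcp_rot: [-2.33, -1.491, -0.669]
wrist_force: [-3.9, -3.2, 2.7]
opening: 0.593
grasp_force: 63.7
```

```bash
python3 - <<'E'
from fit import *
s=manip.get_state()
print((s['tcp_pos']-tgt(0))@S,s['wrist_force']@S)
E
```

```text
[0.70056343 0.72588014 0.22146181] [-2.21332688 -2.39108248  4.73306878]
```

It touches the collar at the expected height (about 6 N along the axis). I'll release and back off along the axis.

Request:
{"api": "carry_out", "payload": {"commands": [0,0,0,0,0,0,0,0,0,0,0,0,0,0,0,0,0,0,0,0,0,0,0,0,0,0,0,0,0,0], "jaw": 1}}

```text
clock: 12.33
tcp_pos: [587.7, -33.1, 48.4]
tcp_rot: [-2.33, -1.49, -0.669]
wrist_force: [0.5, -0.7, -0.3]
opening: 1.001
grasp_force: 0.0
```

Request:
{"api": "carry_out", "payload": {"commands": [0,0,-0.5,0,0,0,0,0,-1,0,0,0,0,0,-1,0,0,0,0,0,-1,0,0,0,0,0,-0.5,0,0,0]}}

```text
clock: 12.75
tcp_pos: [570.5, -73.3, 119.4]
tcp_rot: [-2.332, -1.492, -0.673]
wrist_force: [1.2, -1.0, -0.1]
opening: 1.002
grasp_force: 0.0
```

Request:
{"api": "carry_out", "payload": {"commands": [-0.8,0,-0.2,0,0,0,-0.8,0,-0.2,0,0,0,-0.8,0,-0.2,0,0,0,-0.8,0,-0.2,0,0,0,0,0,0,0,0,0]}}

```text
clock: 13.17
tcp_pos: [542.1, -130.7, 94.7]
tcp_rot: [-2.333, -1.486, -0.667]
wrist_force: [-1.0, 0.5, -0.2]
opening: 1.006
grasp_force: 0.0
```

```bash
python3 - <<'E'
from fit import *
im,d,P=look("wrist"); np.savez('pics/w5',im=im,d=d,P=P);cv2.imwrite('pics/w5.png',cv2.resize(im[:,:,::-1][0:260,150:560],None,fx=1.9,fy=1.9))
s=manip.get_state();print(s['tcp_pos'],s['joint_pos'])
for r in manip.masks_of("wrist","spool")[:1]:
    m=r["mask"]&(d>0);np.save('pics/w5_spool',m);q=(P[m]-O)@S; h,e=np.histogram(q[:,2],np.arange(0,60,1)); k=q[abs(q[:,2]-e[h.argmax()]-.5)<2.5]
    print('spool',r['p'],cv2.minEnclosingCircle(k[:,:2].astype(np.float32)),np.median(k[:,2]),len(k))
    A=np.c_[k[:,:2],np.ones(len(k))];print('tilt',np.linalg.lstsq(A,k[:,2],rcond=None)[0])
for r in manip.masks_of("wrist","spindle")[:1]:
    m=r["mask"]&(d>0);np.save('pics/w5_spindle',m);q=(P[m]-O)@S;t=q[q[:,2]>52];print('tip',r['p'],t.mean(0),len(t),q[:,2].max())
for r in manip.masks_of("wrist","stand")[:1]: print(foot(P,r["mask"]&(d>0)))
for r in manip.masks_of("wrist","clip")[:2]: print('clip',r['p'],np.round(np.array(r["extent"])*[640,400,640,400]))
E
```

```text
[ 542.82538003 -129.4682378    95.45650748] [-0.6622194   0.18752013  1.61065705  0.54438413  1.49520663 -0.31124924]
spool 0.67 ((1.2098300457000732, -0.8484799861907959), 26.16363525390625) 29.90528748164946 3696
tilt [ 6.78585938e-04 -3.11393079e-03  2.99003945e+01]
tip 0.69 [ 0.21583322 -0.17136847 53.88708962] 208 57.6526297413572
((590.2305297851562, -25.08819580078125), (110.40087890625, 79.37873077392578), 65.59293365478516)
```

View pics/w5.png

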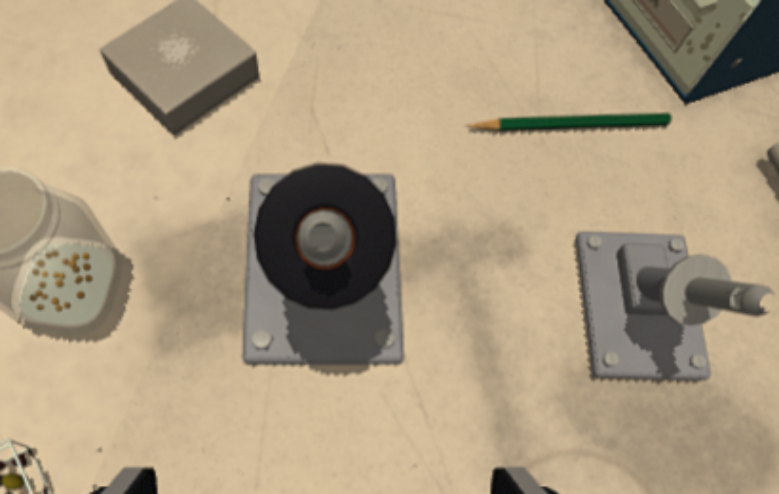

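The spool is seated (top at z = 29.9 mm, square, tip through the bore at (323,237) of the crop). Next is the clip: I'll move above its grip with tool x opposite to the clip's x.

```bash
python3 - <<'E'
from fit import *
plan([577,-232,50],down(109))
E
```

```text
rows 15 row [-0.382, 0.129, 0.052, 0.206, -0.506, -0.71]
```

Request:
{"api": "carry_out", "payload": {"commands": [-0.382,0.129,0.052,0.206,-0.506,-0.71,-0.382,0.129,0.052,0.206,-0.506,-0.71,-0.382,0.129,0.052,0.206,-0.506,-0.71,-0.382,0.129,0.052,0.206,-0.506,-0.71,-0.382,0.129,0.052,0.206,-0.506,-0.71]}}

```text
clock: 13.83
tcp_pos: [546.4, -162.0, 74.2]
tcp_rot: [-2.217, -1.876, -0.466]
wrist_force: [0.7, 1.0, 0.7]
opening: 1.0
grasp_force: 0.0
```

Request:
{"api": "carry_out", "payload": {"commands": [-0.382,0.129,0.052,0.206,-0.506,-0.71,-0.382,0.129,0.052,0.206,-0.506,-0.71,-0.382,0.129,0.052,0.206,-0.506,-0.71,-0.382,0.129,0.052,0.206,-0.506,-0.71,-0.382,0.129,0.052,0.206,-0.506,-0.71]}}

```text
clock: 14.25
tcp_pos: [557.6, -197.7, 58.7]
tcp_rot: [-2.049, -2.234, -0.242]
wrist_force: [-0.2, 1.0, 0.2]
opening: 1.004
grasp_force: 0.0
```

Request:
{"api": "carry_out", "payload": {"commands": [-0.382,0.129,0.052,0.206,-0.506,-0.71,-0.382,0.129,0.052,0.206,-0.506,-0.71,-0.382,0.129,0.052,0.206,-0.506,-0.71,-0.382,0.129,0.052,0.206,-0.506,-0.71,-0.382,0.129,0.052,0.206,-0.506,-0.71]}}

```text
clock: 14.67
tcp_pos: [577.5, -231.9, 49.9]
tcp_rot: [1.819, 2.56, -0.002]
wrist_force: [0.5, 0.1, 0.0]
opening: 0.999
grasp_force: 0.0
```

```bash
python3 - <<'E'
from fit import *
im,d,P=look("wrist"); np.savez('pics/w6',im=im,d=d,P=P);cv2.imwrite('pics/w6.png',im[:,:,::-1])
s=manip.get_state();print(s['tcp_pos'],s['tcp_rot'],s['joint_pos'])
for r in manip.masks_of("wrist","clip")[:2]:
    m=r["mask"]&(d>0);p=P[m];print('clip',r['p'],np.round(np.array(r["extent"])*[640,400,640,400]),p.min(0),p.max(0))
    np.save('pics/w6_clip',m) if r['p']>.4 else 0
    g=p[(p[:,2]>9)&(p[:,2]<15)];print(len(g),cv2.minAreaRect(g[:,:2].astype(np.float32)),g[:,2].mean())
E
```

```text
[ 578.2712545  -231.56978863   49.68744201] [ 1.81571504  2.5611337  -0.0030357 ] [-0.47066979  0.3313445   1.4193229  -0.00226023  1.38910143 -0.80764519]
clip 0.61 [322. 257.  35. 107.] [ 565.56376635 -306.22870968   -1.66352294] [ 607.43845413 -218.18703657   13.71509495]
889 ((581.521240234375, -240.41949462890625), (21.50124740600586, 41.07658767700195), 18.477252960205078) 11.148174829265473
```

View pics/w6.png

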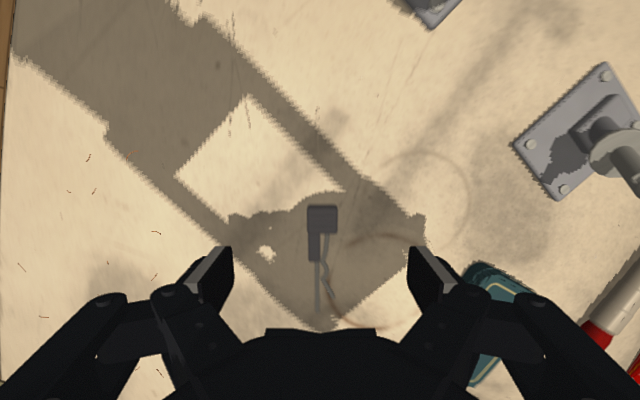

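The clip grip is at (322,219) between the open fingers, with the shoulder and straight leg running down to (318,310) and the sprung leg on the right. Fitting its frame next.

```bash
python3 - <<'E'
from fit import *
z=np.load('pics/w6.npz');P=z['P'];p=P[cv2.dilate(np.load('pics/w6_clip.npy').astype(np.uint8),np.ones((3,3)))>0]
g=p[(p[:,2]>10.7)&(p[:,2]<14)];print(len(g),cv2.minAreaRect(g[:,:2].astype(np.float32)),g.mean(0))
for yaw in(-71.5,):
    x=np.array([np.cos(np.radians(yaw)),np.sin(np.radians(yaw))]);y=np.array([-x[1],x[0]])
    q=np.c_[p[:,:2]@x,p[:,:2]@y,p[:,2]]; gc=g[:,:2].mean(0); q[:,0]-=gc@x; q[:,1]-=gc@y
    for a in range(-12,84,6):
        k=q[(q[:,0]>=a)&(q[:,0]<a+6)&(q[:,2]>(2.5 if a>10 else 6))]
        if len(k): print(a,len(k),'y',k[:,1].min().round(1),k[:,1].max().round(1),'left',np.sort(k[:,1])[:3].round(1),'zmed',np.median(k[:,2]).round(1))
E
```

```text
654 ((578.4740600585938, -231.38656616210938), (21.188703536987305, 21.38445472717285), 23.283458709716797) [ 577.94378908 -230.22182567   11.60640918]
-12 203 y -10.6 10.5 left [-10.6 -10.6 -10.5] zmed 10.7
-6 261 y -10.6 10.6 left [-10.6 -10.5 -10.5] zmed 11.5
0 239 y -10.6 10.8 left [-10.6 -10.6 -10.6] zmed 11.6
6 169 y -10.6 10.9 left [-10.6 -10.6 -10.6] zmed 11.0
12 125 y -9.9 5.4 left [-9.9 -9.9 -9.9] zmed 8.3
18 125 y -10.0 4.8 left [-10.   -9.9  -9.9] zmed 8.3
24 125 y -10.0 4.2 left [-10.   -9.9  -9.9] zmed 8.2
30 87 y -10.0 2.8 left [-10.   -9.9  -9.9] zmed 6.5
36 62 y -4.7 5.2 left [-4.7 -4.7 -4.7] zmed 5.5
42 64 y -4.7 5.2 left [-4.7 -4.7 -4.7] zmed 5.5
48 64 y -4.7 4.7 left [-4.7 -4.6 -4.6] zmed 5.4
54 62 y -4.6 8.0 left [-4.6 -4.6 -4.6] zmed 5.6
60 55 y -4.6 9.6 left [-4.6 -4.6 -4.6] zmed 5.3
66 30 y -4.5 9.6 left [-4.5 -4.5 -4.5] zmed 5.6
72 27 y -4.5 -2.1 left [-4.5 -4.5 -4.5] zmed 5.5
78 7 y -4.4 -2.1 left [-4.4 -3.6 -3.6] zmed 5.6
```

```bash
python3 - <<'E'
from fit import *
plan([578.2,-230.9,-15],down(108.6),5)
E
```

```text
rows 5 row [-0.0, 0.006, 0.647, -0.0, 0.0, 0.026]
```

Request:
{"api": "carry_out", "payload": {"commands": [0,0.006,0.7,0,0,0.026,0,0.006,0.7,0,0,0.026,0,0.006,0.7,0,0,0.026,0,0.006,0.7,0,0,0.026,0,0.006,0.43,0,0,0.026]}}

```text
clock: 15.18
tcp_pos: [576.3, -231.3, -16.6]
tcp_rot: [-1.836, -2.545, -0.0]
wrist_force: [-0.6, -0.2, -1.4]
opening: 0.996
grasp_force: 0.0
```

Request:
{"api": "carry_out", "payload": {"commands": [0,0,0,0,0,0,0,0,0,0,0,0,0,0,0,0,0,0,0,0,0,0,0,0,0,0,0,0,0,0], "jaw": 0}}

```text
clock: 15.6
tcp_pos: [577.9, -232.8, -13.8]
tcp_rot: [1.835, 2.548, -0.0]
wrist_force: [0.3, 0.1, 0.3]
opening: 0.299
grasp_force: 0.0
```

Request:
{"api": "carry_out", "payload": {"commands": [0,0,0,0,0,0,0,0,0,0,0,0,0,0,0,0,0,0,0,0,0,0,0,0,0,0,0,0,0,0]}}

```text
clock: 16.02
tcp_pos: [578.1, -232.9, -13.6]
tcp_rot: [1.835, 2.547, -0.0]
wrist_force: [-0.5, 0.9, 5.3]
opening: 0.238
grasp_force: 61.1
```

Gripped, but in this orientation the gripper would hide the leg from the wrist camera. I'll regrip turned by half a turn, which the last joint allows (about 2.35 rad), so that the camera looks at the leg and spindle during insertion.

Request:
{"api": "carry_out", "payload": {"commands": [0,0,0,0,0,0,0,0,0,0,0,0,0,0,-0.5,0,0,0,0,0,-1,0,0,0,0,0,-1,0,0,0], "jaw": 1}}

```text
clock: 16.43
tcp_pos: [575.9, -231.7, 34.1]
tcp_rot: [-1.834, -2.545, 0.002]
wrist_force: [0.3, -0.1, -0.1]
opening: 0.922
grasp_force: 0.0
```

Request:
{"api": "carry_out", "payload": {"commands": [0,0,0,0,0,1,0,0,0,0,0,1,0,0,0,0,0,1,0,0,0,0,0,1,0,0,0,0,0,1]}}

```text
clock: 16.85
tcp_pos: [577.0, -232.3, 35.2]
tcp_rot: [-2.254, -2.187, 0.001]
wrist_force: [-0.2, -0.1, 0.3]
opening: 1.004
grasp_force: 0.0
```

Request:
{"api": "carry_out", "payload": {"commands": [0,0,0,0,0,1,0,0,0,0,0,1,0,0,0,0,0,1,0,0,0,0,0,1,0,0,0,0,0,1]}}

```text
clock: 17.27
tcp_pos: [576.9, -232.3, 35.1]
tcp_rot: [-2.6, -1.762, 0.002]
wrist_force: [0.3, -0.6, 0.4]
opening: 1.002
grasp_force: 0.0
```

Request:
{"api": "carry_out", "payload": {"commands": [0,0,0,0,0,1,0,0,0,0,0,1,0,0,0,0,0,1,0,0,0,0,0,1,0,0,0,0,0,1]}}

```text
clock: 17.68
tcp_pos: [576.9, -232.3, 35.1]
tcp_rot: [-2.866, -1.284, 0.002]
wrist_force: [-0.6, 0.4, 0.1]
opening: 0.998
grasp_force: 0.0
```

Request:
{"api": "carry_out", "payload": {"commands": [0,0,0,0,0,1,0,0,0,0,0,1,0,0,0,0,0,1,0,0,0,0,0,1,0,0,0,0,0,1]}}

```text
clock: 18.1
tcp_pos: [576.9, -232.3, 35.1]
tcp_rot: [-3.046, -0.767, 0.002]
wrist_force: [0.2, -0.2, 0.2]
opening: 1.003
grasp_force: 0.0
```

Request:
{"api": "carry_out", "payload": {"commands": [0,0,0,0,0,1,0,0,0,0,0,1,0,0,0,0,0,1,0,0,0,0,0,1,0,0,0,0,0,1]}}

```text
clock: 18.52
tcp_pos: [576.9, -232.3, 35.1]
tcp_rot: [-3.133, -0.226, 0.002]
wrist_force: [0.4, 0.3, -0.0]
opening: 1.004
grasp_force: 0.0
```

Request:
{"api": "carry_out", "payload": {"commands": [0,0,0,0,0,1,0,0,0,0,0,1,0,0,0,0,0,1,0,0,0,0,0,1,0,0,0,0,0,1]}}

```text
clock: 18.93
tcp_pos: [576.9, -232.3, 35.1]
tcp_rot: [3.125, -0.321, -0.002]
wrist_force: [-0.7, -0.5, 0.5]
opening: 1.001
grasp_force: 0.0
```

Request:
{"api": "carry_out", "payload": {"commands": [0,0,0,0,0,1,0,0,0,0,0,1,0,0,0,0,0,1,0,0,0,0,0,1,0,0,0,0,0,1]}}

```text
clock: 19.35
tcp_pos: [576.9, -232.3, 35.1]
tcp_rot: [3.022, -0.859, -0.002]
wrist_force: [0.3, -0.6, 0.3]
opening: 0.999
grasp_force: 0.0
```

Request:
{"api": "carry_out", "payload": {"commands": [0,0,0,0,0,1,0,0,0,0,0,1,0,0,0,0,0,1,0,0,0,0,0,1,0,0,0,0,0,1]}}

```text
clock: 19.77
tcp_pos: [576.9, -232.3, 35.0]
tcp_rot: [2.826, -1.37, -0.002]
wrist_force: [-0.4, 0.3, -0.3]
opening: 1.0
grasp_force: 0.0
```

Request:
{"api": "carry_out", "payload": {"commands": [0,0,0,0,0,1,0,0,0,0,0,1,0,0,0,0,0,1,0,0,0,0,0,1,0,0,0,0,0,1]}}

```text
clock: 20.18
tcp_pos: [576.9, -232.3, 35.1]
tcp_rot: [2.545, -1.84, -0.002]
wrist_force: [-0.6, 0.0, 0.2]
opening: 1.001
grasp_force: 0.0
```

```bash
cat >> fit.py <<'E'
def clipfit(c="wrist",name=None):
    im,d,P=look(c); s=manip.get_state()
    r=manip.masks_of(c,"clip")[0]; m=r["mask"]&(d>0)
    if name: np.savez('pics/'+name,im=im,d=d,P=P,m=m,pos=s['tcp_pos'],rot=s['tcp_rot'])
    print('clip',round(r['p'],2),np.round(np.array(r["extent"])*[640,400,640,400]),s['clock'])
    return im,d,P,m,s
E
python3 - <<'E'
from fit import *
im,d,P,m,s=clipfit(name='w7');print(s['tcp_pos'],s['joint_pos'])
p=P[m];g=p[(p[:,2]>10.7)&(p[:,2]<14)];print(len(g),cv2.minAreaRect(g[:,:2].astype(np.float32)),g.mean(0))
g=p[(p[:,2]>9)&(p[:,2]<14)];print(len(g),cv2.minAreaRect(g[:,:2].astype(np.float32)))
E
```

```text
clip 0.68 [319. 171.  34. 139.] 20.2333
[ 576.96789197 -232.27753397   35.06710508] [-4.73598452e-01  3.43802317e-01  1.43396415e+00 -4.85733621e-04
  1.36495156e+00  2.35139530e+00]
773 ((578.9486694335938, -236.67138671875), (21.089885711669922, 28.90921974182129), 19.04208755493164) [ 577.17011377 -232.09683873   11.72170271]
1095 ((580.9989013671875, -242.50450134277344), (21.286827087402344, 41.91386413574219), 18.881624221801758)
```

Request:
{"api": "carry_out", "payload": {"commands": [0,0,0.6,0,0,0.03,0,0,0.6,0,0,0,0,0,0.6,0,0,0,0,0,0.45,0,0,0,0,0,0.2,0,0,0]}}

```text
clock: 20.7
tcp_pos: [575.2, -231.5, -17.5]
tcp_rot: [2.546, -1.838, -0.009]
wrist_force: [-0.0, 0.2, -0.8]
opening: 0.999
grasp_force: 0.0
```

Request:
{"api": "carry_out", "payload": {"commands": [0,0,0,0,0,0,0,0,0,0,0,0,0,0,0,0,0,0,0,0,0,0,0,0,0,0,0,0,0,0], "jaw": 0}}

```text
clock: 21.12
tcp_pos: [577.7, -232.7, -13.1]
tcp_rot: [2.547, -1.839, 0.002]
wrist_force: [-0.3, 1.9, -0.2]
opening: 0.299
grasp_force: 0.0
```

Request:
{"api": "carry_out", "payload": {"commands": [0,0,0,0,0,0,0,0,0,0,0,0,0,0,0,0,0,0,0,0,0,0,0,0,0,0,0,0,0,0]}}

```text
clock: 21.53
tcp_pos: [577.9, -232.8, -12.9]
tcp_rot: [2.547, -1.839, 0.003]
wrist_force: [0.6, 0.4, 5.0]
opening: 0.235
grasp_force: 61.0
```

Request:
{"api": "carry_out", "payload": {"commands": [0,0,-0.5,0,0,0,0,0,-1,0,0,0,0,0,-1,0,0,0,0,0,-1,0,0,0,0,0,-1,0,0,0]}}

```text
clock: 21.95
tcp_pos: [576.4, -232.0, 76.2]
tcp_rot: [2.546, -1.838, -0.004]
wrist_force: [0.2, -0.5, -0.7]
opening: 0.236
grasp_force: 60.4
```

```bash
python3 - <<'E'
from fit import *
im,d,P,m,s=clipfit(name='w8');print(s['tcp_pos'],s['tcp_rot'],s['opening'])
Rt=R.from_rotvec(s['tcp_rot']).as_matrix();Q=(P-s['tcp_pos'])@Rt
np.save('pics/Q8',Q)
q=Q[(Q[...,2]<0)&(Q[...,2]>-30)&(abs(Q[...,1])<25)&(Q[...,0]>-12)&(Q[...,0]<90)]
for a in range(-12,86,6):
    k=q[(q[:,0]>=a)&(q[:,0]<a+6)]
    if len(k): print(a,len(k),'y',np.percentile(k[:,1],[0,10,50,90,100]).round(1),'z',np.percentile(k[:,2],[2,50,98]).round(1))
E
```

```text
clip 0.81 [320. 186.  45. 185.] 22.0
[ 579.09114032 -233.32856764   81.69770259] [-2.54683768  1.83869667 -0.00976754] 0.237624528867355
-12 450 y [-7.8 -6.5  2.2 11.2 12.6] z [-29.5 -19.2 -18. ]
-6 485 y [-7.8 -6.3  2.7 11.2 12.6] z [-27.5 -19.1 -17.9]
0 823 y [-21.3 -18.2   2.2  22.1  25. ] z [-29.1 -19.3 -15.6]
6 919 y [-14.4 -11.3   3.2  16.1  19.1] z [-29.3 -17.  -10.4]
12 290 y [-2.8 -1.3  6.6 11.5 12.7] z [-17.2 -15.8 -12. ]
18 296 y [-2.2 -0.7  6.5 11.4 12.5] z [-17.1 -15.7 -11.7]
24 337 y [-1.7  0.3  6.5 11.3 12.4] z [-17.  -15.5 -10.4]
30 215 y [-2.1 -0.2  4.7  7.6 11.6] z [-15.  -12.8 -10.8]
36 175 y [-3.1 -2.1  0.3  7.   7.6] z [-14.3 -12.8 -11. ]
42 197 y [-2.  -0.6  2.7  7.   7.5] z [-14.  -12.8 -11.5]
48 206 y [-4.3 -2.4  1.3  6.9  7.5] z [-14.  -12.7 -11.2]
54 213 y [-7.4 -5.6 -1.5  6.9  7.4] z [-13.9 -12.4 -10.7]
60 164 y [-8.4 -6.9  5.   6.9  7.4] z [-14.  -12.4 -10.6]
66 103 y [4.1 4.1 5.8 7.3 7.4] z [-13.9 -12.3 -10.6]
72 79 y [4.1 4.1 5.4 6.8 7.3] z [-13.5 -12.2 -10.4]
```

```bash
cat >> fit.py <<'E'
RC=np.stack([S[:,0],-S[:,1],-S[:,2]],1); H=O+S@np.array([0,0,43.4]); SEAT=np.array([42,3.8,-17.9])
def ct(dx=0,dy=0,dz=0,SEAT=SEAT): return H+S@np.array([dx,dy,dz])-RC@SEAT
E
python3 - <<'E'
from fit import *
w=np.array([465,-110,120.]);s=manip.get_state();p0=np.array([579,-233,86.]) 
print(H,ct(-55));plan(w,RC,None,p0,R.from_rotvec(s['tcp_rot']).as_matrix());plan(ct(-58),RC,None,w,RC)
E
```

```text
[572.75323293 -62.87751677  98.40528737] [490.02927229 -10.65450367  85.23891966]
rows 15 row [-0.582, 0.002, -0.098, 0.501, -0.224, -0.758]
rows 10 row [-0.11, -0.335, 0.414, 0.0, 0.0, 0.0]
```

Request:
{"api": "carry_out", "payload": {"commands": [-0.582,0.002,-0.098,0.501,-0.224,-0.758,-0.582,0.002,-0.098,0.501,-0.224,-0.758,-0.582,0.002,-0.098,0.501,-0.224,-0.758,-0.582,0.002,-0.098,0.501,-0.224,-0.758,-0.582,0.002,-0.098,0.501,-0.224,-0.758]}}

```text
clock: 22.47
tcp_pos: [551.1, -179.0, 85.2]
tcp_rot: [-2.604, 1.393, -0.052]
wrist_force: [0.6, -0.4, -0.2]
opening: 0.235
grasp_force: 60.4
```

Request:
{"api": "carry_out", "payload": {"commands": [-0.582,0.002,-0.098,0.501,-0.224,-0.758,-0.582,0.002,-0.098,0.501,-0.224,-0.758,-0.582,0.002,-0.098,0.501,-0.224,-0.758,-0.582,0.002,-0.098,0.501,-0.224,-0.758,-0.582,0.002,-0.098,0.501,-0.224,-0.758]}}

```text
clock: 22.88
tcp_pos: [512.0, -137.0, 98.3]
tcp_rot: [-2.593, 0.966, -0.103]
wrist_force: [-0.5, -1.5, -0.5]
opening: 0.237
grasp_force: 60.4
```

Request:
{"api": "carry_out", "payload": {"commands": [-0.582,0.002,-0.098,0.501,-0.224,-0.758,-0.582,0.002,-0.098,0.501,-0.224,-0.758,-0.582,0.002,-0.098,0.501,-0.224,-0.758,-0.582,0.002,-0.098,0.501,-0.224,-0.758,-0.582,0.002,-0.098,0.501,-0.224,-0.758]}}

```text
clock: 23.3
tcp_pos: [461.9, -108.6, 109.6]
tcp_rot: [-2.527, 0.556, -0.147]
wrist_force: [-0.0, -1.5, -1.0]
opening: 0.239
grasp_force: 60.4
```

```bash
python3 - <<'E'
from fit import *
s=manip.get_state();print(s['tcp_pos'],s['joint_pos'],s['clock'],s['opening']);plan(ct(-60),RC)
E
```

```text
[ 461.85411077 -108.55787817  109.62869319] [-0.73214449  0.01180575  1.77372647  0.5301678   1.55203366  1.20851927] 23.3 0.23929828808389542
rows 10 row [-0.101, -0.362, 0.371, -0.003, 0.013, -0.005]
```

Request:
{"api": "carry_out", "payload": {"commands": [-0.101,-0.362,0.371,0,0,0,-0.101,-0.362,0.371,0,0,0,-0.101,-0.362,0.371,0,0,0,-0.101,-0.362,0.371,0,0,0,-0.101,-0.362,0.371,0,0,0]}}

```text
clock: 23.72
tcp_pos: [475.5, -57.9, 98.5]
tcp_rot: [-2.529, 0.558, -0.15]
wrist_force: [-0.0, -0.9, -0.4]
opening: 0.24
grasp_force: 60.4
```

Request:
{"api": "carry_out", "payload": {"commands": [-0.101,-0.362,0.371,0,0,0,-0.101,-0.362,0.371,0,0,0,-0.101,-0.362,0.371,0,0,0,-0.101,-0.362,0.371,0,0,0,-0.101,-0.362,0.371,0,0,0]}}

```text
clock: 24.13
tcp_pos: [487.3, -8.4, 86.6]
tcp_rot: [-2.529, 0.559, -0.151]
wrist_force: [-0.0, -0.7, 0.6]
opening: 0.235
grasp_force: 60.4
```

Request:
{"api": "carry_out", "payload": {"commands": [0,0,0,0,0,0,0,0,0,0,0,0,0,0,0,0,0,0,0,0,0,0,0,0,0,0,0,0,0,0]}}

```text
clock: 24.55
tcp_pos: [487.3, -10.2, 86.9]
tcp_rot: [-2.529, 0.56, -0.151]
wrist_force: [-0.7, 0.5, -0.8]
opening: 0.236
grasp_force: 60.4
```

```bash
python3 - <<'E'
from fit import *
im,d,P,m,s=clipfit(name='w9')
cv2.imwrite('pics/w9.png',cv2.resize(im[:,:,::-1][0:300,160:480],None,fx=2,fy=2,interpolation=cv2.INTER_CUBIC))
print((s['tcp_pos']-ct(-60))@S, s['wrist_force'])
Rt=R.from_rotvec(s['tcp_rot']).as_matrix();print('ori',np.degrees(R.from_matrix(RC.T@Rt).as_rotvec()))
Q=(P-s['tcp_pos'])@Rt
q=Q[(Q[...,2]<-5)&(Q[...,2]>-35)&(abs(Q[...,1])<25)&(Q[...,0]>-12)&(Q[...,0]<140)]
for a in range(-12,140,6):
    k=q[(q[:,0]>=a)&(q[:,0]<a+6)]
    if len(k): print(a,len(k),'y',np.percentile(k[:,1],[0,10,50,90,100]).round(1),'z',np.percentile(k[:,2],[2,50,98]).round(1))
k=q[(q[:,0]>64)&(q[:,0]<85)];print('leg tip x',k[:,0].max())
m=manip.masks_of("wrist","spindle");
if m:
    q=Q[m[0]["mask"]&(d>0)];t=q[(q[:,2]<-28)];print('tip',m[0]['p'],t.mean(0),cv2.minEnclosingCircle(t[:,:2].astype(np.float32)),len(t),np.percentile(q[:,2],[1,50,99]))
m=manip.masks_of("wrist","spool")
if m:
    q=Q[m[0]["mask"]&(d>0)];h,e=np.histogram(q[:,2],np.arange(-30,30,1));k=q[abs(q[:,2]-e[h.argmax()]-.5)<2];print('spool top',m[0]['p'],cv2.minEnclosingCircle(k[:,:2].astype(np.float32)),np.median(k[:,2]),len(k))
E
```

```text
clip 0.69 [320. 188.  44. 184.] 24.6
[2.26719495 0.28351442 1.77506108] [-0.02113143  1.11496404 -0.14367771]
ori [ 0.0018884  -0.29747061  0.26355601]
-12 311 y [-9.8 -8.5  0.1  9.2 10.5] z [-34.1 -24.5 -23.3]
-6 488 y [-9.9 -8.4  0.4  9.1 10.5] z [-33.7 -24.9 -23.5]
0 503 y [-21.6  -8.3   0.6   9.   23.7] z [-32.7 -24.6 -23.4]
6 1300 y [-23.3 -18.4   0.1  18.6  23.7] z [-34.5 -24.2 -16.3]
12 275 y [-5.  -3.9  4.5  9.5 10.6] z [-22.9 -21.4 -17.7]
18 299 y [-4.4 -3.3  4.5  9.3 10.5] z [-23.  -21.4 -17.6]
24 307 y [-3.9 -2.3  4.4  9.2 10.3] z [-22.9 -21.3 -16.9]
30 279 y [-3.3 -1.3  3.5  8.6 10.6] z [-22.5 -19.  -15.7]
36 180 y [-5.2 -4.2 -0.8  4.9  5.5] z [-20.  -18.6 -17. ]
42 195 y [-4.7 -3.6  0.1  4.9  5.4] z [-20.  -18.6 -17. ]
48 194 y [-5.5 -3.6  0.1  4.8  5.4] z [-19.8 -18.7 -17.1]
54 211 y [-8.6 -6.8 -3.1  4.8  5.3] z [-20.  -18.6 -17.2]
60 189 y [-10.   -9.    2.    4.8   5.3] z [-19.7 -18.4 -16.8]
66 111 y [2.  2.  3.4 5.2 5.2] z [-19.7 -18.4 -16.6]
72 104 y [2.  2.  3.7 5.  5.2] z [-19.9 -18.3 -16.6]
78 7 y [ 2.4  2.7  3.3  7.7 12.9] z [-18.  -17.9  -6.5]
84 4 y [ 3.1  7.9 19.6 22.8 24. ] z [-5.2 -5.1 -5.1]
90 541 y [-9.  -1.2  3.5  8.4 18.9] z [-29.1 -23.4  -5.6]
96 420 y [-14.6  -3.1   3.8  10.1  25. ] z [-29.2 -24.7 -11.6]
102 415 y [-11.2  -0.2   3.9   7.9  18.2] z [-28.9 -19.  -11.5]
108 7 y [-16.7  -8.5   9.1  17.5  21.7] z [-19.5  -5.   -5. ]
114 4 y [-9.1 -7.4 -1.4 11.4 16. ] z [-5.4 -5.1 -5. ]
120 2 y [-1.2 -0.6  1.6  3.8  4.4] z [-5.1 -5.1 -5.1]
leg tip x 84.31554670327776
tip 0.69 [ 98.16465281   3.35509834 -28.78168914] ((99.16573333740234, 3.5999953746795654), 5.586435317993164) 114 [-29.39098915 -19.90584296  27.45110345]
spool top 0.59 ((100.5315170288086, 4.594033241271973), 25.952749252319336) -3.131093791867224 7046
```

View pics/w9.png

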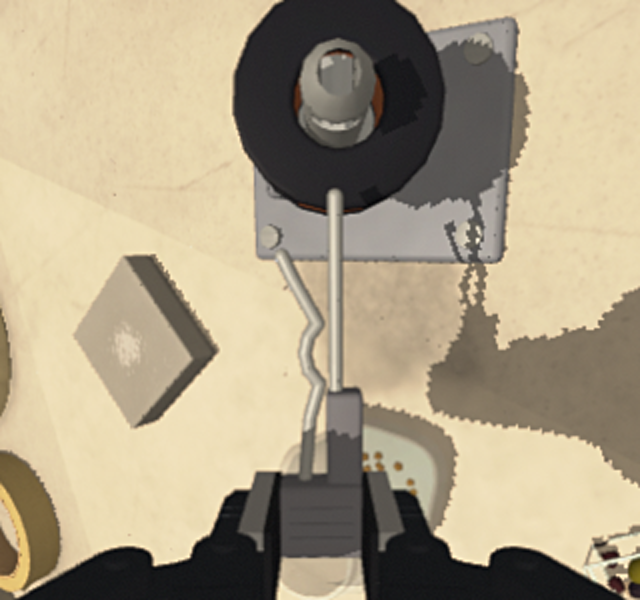

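The picture shows the straight leg pointing at the shank: leg tip (335,190), spindle tip face (338,70), sprung leg to the left. I'll fit the small remaining offsets.

```bash
cat >> fit.py <<'E'
def rel(z,zlo=-26,zhi=-6):
    P=z['P'];Rt=R.from_rotvec(z['rot']).as_matrix();Q=((P-z['pos'])@Rt).reshape(-1,3)
    a=S.T@Rt; ax=Rt.T@S[:,2]   # spindle axis in tool frame
    t=Q[(Q[:,0]>80)&(Q[:,0]<116)&(abs(Q[:,1]-3.6)<10)&(Q[:,2]<zhi)&(Q[:,2]>zlo)]
    def f(v):
        c=np.array([v[0],v[1],-16]);w=t-c;w=w-np.outer(w@ax,ax);return np.linalg.norm(w,axis=1)-8
    s=least_squares(f,[100,3.6],loss='soft_l1',f_scale=.5);print('shank at hole level',s.x.round(2),len(t),np.median(abs(s.fun)).round(2))
    for lo,hi in((38,50),(50,62),(62,78)):
        l=Q[(Q[:,0]>lo)&(Q[:,0]<hi)&(Q[:,1]>.8)&(Q[:,1]<7)&(Q[:,2]<-14)&(Q[:,2]>-22)]
        g=least_squares(lambda v:np.hypot(l[:,1]-v[0],l[:,2]-v[1])-1.75,[3.6,-17.5],loss='soft_l1',f_scale=.3);print('leg',lo,hi,g.x.round(2),len(l),np.median(abs(g.fun)).round(2))
    l=Q[(Q[:,0]>60)&(Q[:,0]<88)&(abs(Q[:,1]-3.6)<2)&(Q[:,2]<-14)&(Q[:,2]>-21)];print('leg tip',l[:,0].max().round(1))
E
python3 - <<'E'
from fit import *
rel(np.load('pics/w9.npz'))
E
```

```text
shank at hole level [99.18  3.5 ] 1007 1.3
leg 38 50 [  3.77 -17.37] 179 0.36
leg 50 62 [  3.86 -17.29] 190 0.33
leg 62 78 [  3.63 -17.12] 287 0.27
leg tip 78.5
```

Request:
{"api": "carry_out", "payload": {"commands": [0.1,0,0.065,0,0,0,0.15,0,0,0,0,0,0.15,0,0,0,0,0,0.1,0,0,0,0,0,0,0,0,0,0,0]}}

```text
clock: 25.17
tcp_pos: [496.9, -13.4, 85.6]
tcp_rot: [-2.529, 0.559, -0.151]
wrist_force: [-0.9, -0.4, -0.3]
opening: 0.238
grasp_force: 60.4
```

```bash
python3 - <<'E'
from fit import *
s=manip.get_state();print((s['tcp_pos']-ct(-60))@S,s['wrist_force'])
im,d,P,m,s=clipfit(name='w10');rel(np.load('pics/w10.npz'))
E
```

```text
[12.42736597  0.52289283  0.08610188] [-0.90933519 -0.36595912 -0.29838506]
clip 0.8 [319. 187.  46. 183.] 25.2167
shank at hole level [91.28 -0.72] 824 2.58
leg 38 50 [  3.92 -17.4 ] 180 0.36
leg 50 62 [  3.82 -17.27] 190 0.3
leg 62 78 [  3.63 -17.18] 288 0.31
leg tip 87.8
```

Request:
{"api": "carry_out", "payload": {"commands": [0.06,0,0,0,0,0,0.06,0,0,0,0,0,0.06,0,0,0,0,0,0.06,0,0,0,0,0,0.06,0,0,0,0,0]}}

```text
clock: 25.68
tcp_pos: [502.0, -15.7, 85.5]
tcp_rot: [-2.529, 0.559, -0.151]
wrist_force: [0.8, 0.4, -0.8]
opening: 0.236
grasp_force: 60.4
```

Request:
{"api": "carry_out", "payload": {"commands": [0.06,0,0,0,0,0,0.06,0,0,0,0,0,0.06,0,0,0,0,0,0.06,0,0,0,0,0,0.06,0,0,0,0,0]}}

```text
clock: 26.1
tcp_pos: [507.4, -18.3, 85.5]
tcp_rot: [-2.529, 0.559, -0.15]
wrist_force: [0.2, -0.6, -0.3]
opening: 0.236
grasp_force: 60.4
```

```bash
python3 - <<'E'
from fit import *
s=manip.get_state();print((s['tcp_pos']-ct(-60))@S,s['wrist_force']@S)
E
```

```text
[ 2.39942864e+01  4.65618571e-01 -1.49720407e-02] [ 0.39567652 -0.53177323  0.00779563]
```

The leg is about 9 mm into the hole with no force. I'll keep pushing.

Request:
{"api": "carry_out", "payload": {"commands": [0.18,0,0,0,0,0,0.18,0,0,0,0,0,0.18,0,0,0,0,0,0.18,0,0,0,0,0,0.18,0,0,0,0,0]}}

```text
clock: 26.52
tcp_pos: [524.1, -25.9, 85.3]
tcp_rot: [-2.529, 0.559, -0.15]
wrist_force: [-0.8, 0.5, -0.4]
opening: 0.231
grasp_force: 60.4
```

Request:
{"api": "carry_out", "payload": {"commands": [0.1,0,0,0,0,0,0.1,0,0,0,0,0,0.1,0,0,0,0,0,0.1,0,0,0,0,0,0.1,0,0,0,0,0]}}

```text
clock: 26.93
tcp_pos: [531.9, -28.7, 85.1]
tcp_rot: [-2.528, 0.558, -0.147]
wrist_force: [-0.6, 2.5, 0.7]
opening: 0.233
grasp_force: 60.4
```

```bash
python3 - <<'E'
from fit import *
s=manip.get_state();print((s['tcp_pos']-ct(-60))@S,s['wrist_force']@S,s['opening'])
E
```

```text
[50.59512567  0.95958678 -0.77560081] [-1.59899471  2.09519118 -0.50959571] 0.23330200266837056
```

Request:
{"api": "carry_out", "payload": {"commands": [0.09,0,0,0,0,0,0.09,0,0,0,0,0,0.09,0,0,0,0,0,0.09,0,0,0,0,0,0.05,0,0,0,0,0]}}

```text
clock: 27.35
tcp_pos: [540.7, -33.7, 85.5]
tcp_rot: [-2.529, 0.559, -0.151]
wrist_force: [-0.1, 1.9, 1.6]
opening: 0.238
grasp_force: 60.4
```

Request:
{"api": "carry_out", "payload": {"commands": [0.02,0,0,0,0,0,0.02,0,0,0,0,0,0.02,0,0,0,0,0,0,0,0,0,0,0,0,0,0,0,0,0]}}

```text
clock: 27.77
tcp_pos: [540.9, -33.6, 85.2]
tcp_rot: [-2.529, 0.559, -0.149]
wrist_force: [-1.7, 2.7, 3.3]
opening: 0.234
grasp_force: 60.6
```

```bash
python3 - <<'E'
from fit import *
im,d,P,m,s=clipfit(name='w11');print((s['tcp_pos']-ct(-60))@S,s['wrist_force']@S,s['opening'])
cv2.imwrite('pics/w11.png',cv2.resize(im[:,:,::-1][60:300,190:450],None,fx=2.3,fy=2.3,interpolation=cv2.INTER_CUBIC))
E
```

```text
clip 0.62 [317. 187.  49. 186.] 27.8167
[60.86298297  0.41393541 -0.28014716] [-2.19916897  3.17478755  1.42282827] 0.23817241507633063
```

View pics/w11.png

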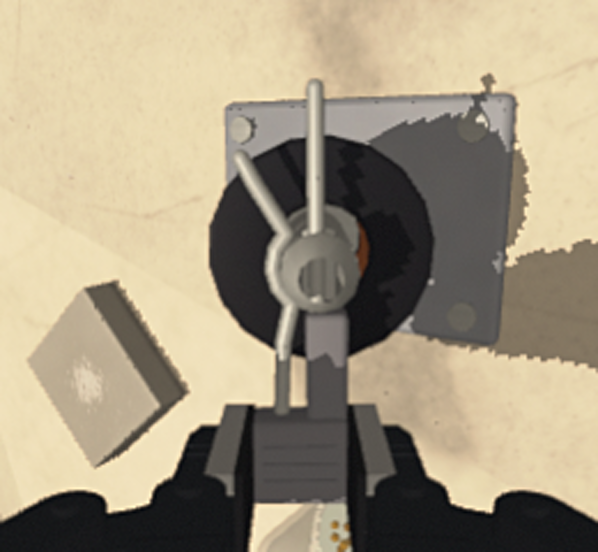

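The leg is right through (tip at (315,85)), the sprung leg hugs the shank at (275,260), and the shoulder is on the shank. Releasing and backing off along the tool axis.

Request:
{"api": "carry_out", "payload": {"commands": [0,0,0,0,0,0,0,0,0,0,0,0,0,0,0,0,0,0,0,0,0,0,0,0,0,0,0,0,0,0], "jaw": 1}}

```text
clock: 28.28
tcp_pos: [541.4, -34.3, 85.0]
tcp_rot: [-2.53, 0.56, -0.151]
wrist_force: [-0.5, -0.8, 0.2]
opening: 0.925
grasp_force: 0.0
```

Request:
{"api": "carry_out", "payload": {"commands": [0,0,-0.3,0,0,0,0,0,-0.6,0,0,0,0,0,-0.8,0,0,0,0,0,-0.8,0,0,0,0,0,-0.5,0,0,0]}}

```text
clock: 28.7
tcp_pos: [528.8, -64.4, 138.6]
tcp_rot: [-2.53, 0.559, -0.155]
wrist_force: [0.9, 0.2, -0.3]
opening: 1.002
grasp_force: 0.0
```

Request:
{"api": "carry_out", "payload": {"commands": [0,0,-0.5,0,0,0,0,0,-0.5,0,0,0,0,0,0,0,0,0,0,0,0,0,0,0,0,0,0,0,0,0]}}

```text
clock: 29.12
tcp_pos: [523.6, -72.3, 152.5]
tcp_rot: [-2.529, 0.56, -0.149]
wrist_force: [-0.2, 0.3, -0.7]
opening: 1.002
grasp_force: 0.0
```

```bash
python3 - <<'E'
from fit import *
im,d,P,m,s=clipfit(name='w12')
print(s['tcp_pos'],s['wrist_force'])
q=(P-H)@S; q=q.reshape(-1,3)
def rng(n,k): print(n,len(k),np.percentile(k,[0,5,50,95,100],axis=0).round(1).T.tolist() if len(k) else '')
b=(abs(q[:,2])<4)
rng('leg far',q[b&(q[:,0]>9)&(q[:,0]<50)&(abs(q[:,1])<4)])
rng('sprung near shank',q[b&(abs(q[:,0])<6)&(q[:,1]>5)&(q[:,1]<20)])
rng('grip',q[(abs(q[:,2]-5)<5)&(q[:,0]<-28)&(q[:,0]>-60)&(abs(q[:,1])<22)])
k=q[(abs(q[:,2]+13)<2)&(np.hypot(q[:,0],q[:,1])<30)];print('spool',cv2.minEnclosingCircle(k[:,:2].astype(np.float32)),np.median(k[:,2]))
E
```

```text
clip 0.73 [318. 165.  28. 115.] 29.1667
[523.50760551 -72.11979466 152.20915589] [ 0.38257565 -0.22301295  0.15893564]
leg far 64 [[9.1, 9.2, 13.6, 21.2, 24.8], [-0.1, -0.1, 1.4, 2.9, 3.5], [0.8, 1.6, 2.9, 3.9, 4.0]]
sprung near shank 75 [[-5.9, -5.3, 1.0, 5.5, 5.6], [5.1, 6.3, 8.7, 10.3, 10.4], [-1.5, -1.2, 0.3, 2.2, 3.2]]
grip 7 [[-40.1, -39.6, -37.6, -33.5, -33.4], [-3.1, -3.1, -2.4, 8.0, 10.1], [0.0, 0.0, 0.1, 0.6, 0.6]]
spool ((0.8029749989509583, -1.2710567712783813), 26.105209350585938) -13.413157816319186
```

```bash
python3 - <<'E'
from fit import *
z=np.load('pics/w12.npz');q=((z['P']-H)@S);k=q[cv2.dilate(z['m'].astype(np.uint8),np.ones((3,3)))>0];k=k[(abs(k[:,1])<20)&(k[:,2]>-11)&(k[:,2]<12)]
for a in range(-56,48,4):
    t=k[(k[:,0]>=a)&(k[:,0]<a+4)]
    if len(t): print(a,len(t),'y',np.percentile(t[:,1],[0,50,100]).round(1),'z',np.percentile(t[:,2],[5,50,95]).round(1))
E
```

```text
-52 94 y [-5.7  4.3 16. ] z [-5.2 -4.1 -3. ]
-48 132 y [-5.7  5.1 16. ] z [-4.5 -2.9 -1.9]
-44 120 y [-5.7  4.7 15.8] z [-3.6 -2.1 -0.9]
-40 134 y [-5.6  5.  15.7] z [-2.8 -1.5 -0.4]
-36 161 y [-5.8  5.4 15.8] z [-3.9 -1.6 -0.2]
-32 110 y [-4.8  3.8 15.1] z [-8.6 -4.  -1.4]
-28 78 y [-4.7  1.1 10.1] z [-5.2 -1.8 -0.5]
-24 84 y [-4.7  1.5 10. ] z [-5.1 -1.1  0.2]
-20 79 y [-4.7  0.7 10. ] z [-4.3 -0.4  1. ]
-16 87 y [-4.6  1.5  9.1] z [-2.9  0.6  1.9]
-12 76 y [-4.7  1.8  8.3] z [-3.3 -0.4  1.9]
-8 58 y [-2.9  2.9  9.7] z [-4.1 -0.2  8.4]
-4 62 y [-0.9  3.6 10.4] z [-3.4  0.2  7.8]
0 53 y [-0.9  6.6 10.3] z [-1.4  0.7  9.4]
4 60 y [-1.   5.4  9.5] z [-4.2  1.9  7.1]
8 52 y [-0.1  5.8 10.1] z [1.2 2.2 3.7]
12 63 y [-0.1  7.9 12.9] z [1.6 2.9 4.1]
16 64 y [-0.1 10.7 15.7] z [1.8 3.6 5.3]
20 44 y [ 0.7 13.1 16.4] z [2.9 4.3 5.7]
24 29 y [0.7 2.1 3.5] z [4.  5.3 6.3]
28 30 y [0.7 2.1 3.5] z [5.  6.2 6.9]
32 30 y [0.7 2.1 3.5] z [5.5 6.5 7.9]
36 4 y [0.7 1.7 2.7] z [6.6 6.8 7.6]
```

The clip hangs tilted about 0.19 rad (limit 0.4), with the seat point about 1–2 mm from the hole's centre and the sprung leg hugging the shank. The spool is still seated. Handing in.

```bash
python3 -c "
from workcell import manip
print(manip.close_job())"
```

```text
the job is handed in; nothing more can be done
None
```

The job is handed in at about 29 of the 51 s, with no verdict returned: by the last camera check the spool sits on the collar, the large clip is through the cross hole with its sprung leg closed round the shank, both are let go, and I did not touch the small clip, jar or tin.

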